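# Dry the last two folded cookies in the drop-door oven

### The arm

A 6-joint arm with a two-finger parallel gripper is mounted at the origin on a cart in front of the work surface, level with it; the furniture and walls round the work are solid. World frame = base frame: x ahead of the robot, y to its left, z up, the work surface at z = 0. Lengths are in mm, angles in rad, forces in N, time in s.
With the tool pointing down it reaches from about 275 to 1000 mm from the base axis. Payload 8.4 kg.
Tool frame: the origin (TCP) lies between the finger pads; the fingertips stand 25 mm ahead of it and the grasp point (between the pads) lies 6 mm ahead of it; z points along the fingers, y is the line along which they close (so a half turn about z gives the same grasp; the last joint's range is limited). The gripper opens to 85 mm and grips with 20 to 120 N. Pads are 22 mm wide; open, the fingers measure 114 mm over their backs; the gripper's body (76 mm by 85 mm) begins 54 mm behind the grasp point. The pads swing forward as they close: fully open they stand 13 mm farther back than shut.
Start: joints at [-1.189, 0.353, 1.633, -0, 1.155, -0.002], TCP at [234.028, -579.533, 256.281] pointing down, gripper open.
Joint ranges: [-2.63, 2.63], [-0.92, 2.1], [0.06, 2.66], [-1.3, 4.44], [0, 2.69], [-3.02, 3.02]. Speed limits (rad/s): [2.22, 2.22, 2.79, 3.14, 3.14, 3.14].

### API

Orientations are given as [roll, pitch, yaw] about the fixed x, y, z axes, in that order (R = Rz(yaw) Ry(pitch) Rx(roll)).
In Python, from rig import r, eyes, workorder gives the robot as it stands. The module is installed in compiled form; this text tells all that it offers.
- The arm moves only by the tool step_arm, never from a script. Its argument "moves" is a list of rows, each an object of numbers: "tx", "ty", "tz": the shift along the tool's x, y, z scaled (see below); "ax", "ay", "az": the turn, a rotation vector about the tool's x, y, z scaled (see below). In form: [{"tx": .., "ty": .., "tz": .., "ax": .., "ay": .., "az": ..}, ...]. A call has 1 to 5 rows; each row shifts and turns the commanded pose from where the row before left it, along the tool's axes as they then stand; what a row does not reach is not made up. The controller multiplies each number of a shift by 25 mm and each number of a turn by 90 degrees. A row lasts 1/8 s, in which the tool goes at most 62.5 mm and 10.7 degrees, less where a joint would pass 70% of its speed; a pose out of reach is approached as far as the arm can. A call with a number of a shift or a turn outside -1 to 1 is refused whole. A call with a gripper value outside its range is refused whole. "gripper" is the opening, from 0 (shut) to 1 (fully open), set as the call begins (left out, the last holds). The fingers move at their own pace and stop on an object; "newtons" is the grip in N (left out, the last holds). Time passes only in rows, so rows that do not move let the fingers close. It gives the time, the measured TCP pose, the force, the opening and the grip force at its end, in the units of the state.
- r.sense(): the state, without advancing time (a new reading comes with each control period).
- eyes.grab_frame(name): name is "side" or "top" or "wrist"; returns (picture, depth): 384x512x3 uint8, red, green, blue; 384x512 float32, mm along the optical axis (not along the pixel's ray), 0 where there is no reading.
- eyes.camera_info(name): a dict with "intrinsics" (3x3 intrinsics, pixels), "k1" (the pictures are not rectified: a ray, as slopes to the right and down, at radius r is drawn at 1 + k1 r^2 times it, then the intrinsics apply), "cam_to_world" (4x4, takes a point from camera to world coordinates). Camera axes: x right, y up, looking along -z (the intrinsics and any distortion apply to the point x, -y, -z); pixel columns grow to the right and rows downward; lengths in mm; the calibration is good to about 2 mm. A picture is of the moment at which its call begins: read the wrist's pose just before it. camera_info takes no time and is no camera call; for the wrist camera it gives the pose at the moment of the call.
- workorder.sign_off(): hands the job in; it is judged then, once.
The state is a dict: "clock": time; "qpos": joint angles; "qvel": joint speeds; "joint_efforts": joint torques, N m; "eef_pos": TCP position; "tcp_rot": TCP orientation; "contact_force": force on the tool from outside, world axes, zero at the start; "wrist_torque": the same for the moment, N m; "opening": opening from 0.0 (shut) to 1.0 (fully open); "grasp_force": force on a finger pad.
Only numpy, scipy, OpenCV 4.12 (cv2) and the standard library are available. Lean on these libraries where they do the work, as an engineer would, in place of code of your own. Each camera call takes 0.05 s, during which the arm holds its last target. There are 200 camera calls.

### The job

Two freshly folded cookies are still standing on the table: put them in the small drying oven. Pull its leaning glass door down as far as it goes, stand each cookie upright in one of the empty little tins inside, the way it stands on the table, and push the door back up until it is fully shut. Do not let the door drop or slam, and leave the cookie that is already in the oven and the bottle, timer and vanilla tin as they are.

Things in the scene. Friction and masses are not known exactly. Their poses are not given: they have to be found in the camera images.
- oven: steel drying oven (mm): 235 deep x 264 wide x 196 high, fixed. Origin on the table under the middle of the door's hinge line; x level into the oven, y along the hinge, z up. Floor at z 58; walls at y = +-129 to 132. The front leans back 28 deg from the hinge (x 0, z 60) to the roof's front edge (x 79, z 191 to 196), so reach the tins through the front, tilted forwards
- door_hinge (a point): middle of the door's hinge line, 60 mm above the table, at x 0, y 0 of the oven; the hinge runs along the oven's y
- oven_door (a joint): angle (rad) of the glass door about its bottom hinge: 0 = shut (leaning back 28 deg), 0.49 = upright, 2.06 = fully down and level. Door 150 mm tall from the hinge, 262 wide, 12 thick, 0.45 kg; the stiff hinge holds it within about 0.6 rad of upright, farther down it falls unless held
- door_grip (a point): centre of the door's black grip, a round bar 36 mm long, 19 mm diameter, along the hinge direction (pinch its flat ends, it turns freely between the fingers), on a thin stem past the middle of the door's top edge. Runs on a 181 mm circle about the hinge: door shut, 67 mm behind the hinge line and 228 above the table; fully down, 180 mm in front and 40 above the table
- tin_1: one of three alike shallow oblong aluminium tins in a row along the oven's y, 64 mm apart, centres 65 mm behind the hinge line; 62 mm long (oven x), 50 wide, 6 high, walls 2.5, fixed on the oven floor. Origin at the centre of its underside. One of the three holds a cookie at the start; which one varies
- tin_2: one of three alike shallow oblong aluminium tins in a row along the oven's y, 64 mm apart, centres 65 mm behind the hinge line; 62 mm long (oven x), 50 wide, 6 high, walls 2.5, fixed on the oven floor. Origin at the centre of its underside. One of the three holds a cookie at the start; which one varies
- tin_3: one of three alike shallow oblong aluminium tins in a row along the oven's y, 64 mm apart, centres 65 mm behind the hinge line; 62 mm long (oven x), 50 wide, 6 high, walls 2.5, fixed on the oven floor. Origin at the centre of its underside. One of the three holds a cookie at the start; which one varies
- tin_1_floor (a point): centre of the inner floor of tin_1, 2.5 mm above its underside
- tin_2_floor (a point): centre of the inner floor of tin_2, 2.5 mm above its underside
- tin_3_floor (a point): centre of the inner floor of tin_3, 2.5 mm above its underside
- cookie_a: folded cookie to be dried, standing on the table on its fold: 23 mm wide along its own x, 43 mm long along its own y, 34 mm high, 12 g; origin at the centre of its underside, z up. Grip it across its 23 mm width and low: its sides are upright only up to about 13 mm and lean in above
- cookie_b: the other folded cookie to be dried, standing on the table on its fold: 28 mm wide along its own x, 44 mm long along its own y, 30 mm high, 12 g; origin at the centre of its underside, z up. Grip it across its 28 mm width and low: its sides are upright only up to about 13 mm and lean in above
- cookie_in: folded cookie that already stands in one of the oven's tins: 25 mm wide along its own x, 42 mm long along its own y (into the oven), 31 mm high; origin at the centre of its underside. Leave it alone
- twist_timer: white round kitchen timer with a twist grip, 67 mm in diameter, 50 mm high, standing loose on the table; origin at the centre of its underside. Bystander
- oil_bottle: squeeze bottle of oil with an orange nozzle, 60 mm in diameter, 207 mm high, standing loose on the table to the right of the oven; origin at the centre of its underside. Bystander
- vanilla_tin: round vanilla tin, 66 mm in diameter, 70 mm high, standing loose on the table to the left; origin at the centre of its underside. Bystander

How it is judged (in metres and radians):
On the way, in this order (a step that is already met when the one before it is completed fails the run):
1. the oven door is pulled fully down (value of joint oven_door above 1.95 rad), for 0.2 s.
2. both cookies stand in empty tins in the oven, released, with the door still down (((horizontal distance between cookie_a and tin_1_floor below 0.016 m and z of cookie_a in the frame of tin_1 between -0.003 and 0.009 m and angle between cookie_a's own z axis and vertical below 0.3 rad) or (horizontal distance between cookie_a and tin_2_floor below 0.016 m and z of cookie_a in the frame of tin_2 between -0.003 and 0.009 m and angle between cookie_a's own z axis and vertical below 0.3 rad) or (horizontal distance between cookie_a and tin_3_floor below 0.016 m and z of cookie_a in the frame of tin_3 between -0.003 and 0.009 m and angle between cookie_a's own z axis and vertical below 0.3 rad)) and ((horizontal distance between cookie_b and tin_1_floor below 0.016 m and z of cookie_b in the frame of tin_1 between -0.003 and 0.009 m and angle between cookie_b's own z axis and vertical below 0.3 rad) or (horizontal distance between cookie_b and tin_2_floor below 0.016 m and z of cookie_b in the frame of tin_2 between -0.003 and 0.009 m and angle between cookie_b's own z axis and vertical below 0.3 rad) or (horizontal distance between cookie_b and tin_3_floor below 0.016 m and z of cookie_b in the frame of tin_3 between -0.003 and 0.009 m and angle between cookie_b's own z axis and vertical below 0.3 rad)) and linear speed of each of cookie_a, cookie_b below 0.02 m/s and contact force between the fingers and cookie_a below 0.05 N and contact force between the fingers and cookie_b below 0.05 N and value of joint oven_door above 1.8 rad), for 0.2 s.
At the end, for the whole second after the job is handed in: Door fully shut (within 0.04 rad). Each of the two cookies at rest in a tin of its own that was empty: on the tin floor, within 16 mm of the tin's centre, upright within 0.3 rad. The cookie that was in the oven still upright in its tin, within 12 mm of where it was (value of joint oven_door below 0.04 rad and ((horizontal distance between cookie_a and tin_1_floor below 0.016 m and z of cookie_a in the frame of tin_1 between -0.003 and 0.009 m and angle between cookie_a's own z axis and vertical below 0.3 rad) or (horizontal distance between cookie_a and tin_2_floor below 0.016 m and z of cookie_a in the frame of tin_2 between -0.003 and 0.009 m and angle between cookie_a's own z axis and vertical below 0.3 rad) or (horizontal distance between cookie_a and tin_3_floor below 0.016 m and z of cookie_a in the frame of tin_3 between -0.003 and 0.009 m and angle between cookie_a's own z axis and vertical below 0.3 rad)) and ((horizontal distance between cookie_b and tin_1_floor below 0.016 m and z of cookie_b in the frame of tin_1 between -0.003 and 0.009 m and angle between cookie_b's own z axis and vertical below 0.3 rad) or (horizontal distance between cookie_b and tin_2_floor below 0.016 m and z of cookie_b in the frame of tin_2 between -0.003 and 0.009 m and angle between cookie_b's own z axis and vertical below 0.3 rad) or (horizontal distance between cookie_b and tin_3_floor below 0.016 m and z of cookie_b in the frame of tin_3 between -0.003 and 0.009 m and angle between cookie_b's own z axis and vertical below 0.3 rad)) and linear speed of each of cookie_a, cookie_b below 0.02 m/s and ((horizontal distance between cookie_in and tin_1_floor below 0.016 m and z of cookie_in in the frame of tin_1 between -0.003 and 0.009 m and angle between cookie_in's own z axis and vertical below 0.3 rad) or (horizontal distance between cookie_in and tin_2_floor below 0.016 m and z of cookie_in in the frame of tin_2 between -0.003 and 0.009 m and angle between cookie_in's own z axis and vertical below 0.3 rad) or (horizontal distance between cookie_in and tin_3_floor below 0.016 m and z of cookie_in in the frame of tin_3 between -0.003 and 0.009 m and angle between cookie_in's own z axis and vertical below 0.3 rad)) and distance of cookie_in from where it was at the start of the episode below 0.012 m); the robot touches nothing.
It fails at once if the door drops or slams (turns faster than 3 rad/s) (velocity of joint oven_door above 3 rad/s or velocity of joint oven_door below -3 rad/s).
It fails at once if the cookie already in the oven is shoved out of place (more than 20 mm) (distance of cookie_in from where it was at the start of the episode above 0.02 m).
It fails at once if the bottle, the timer or the vanilla tin is moved more than 25 mm or tipped over (distance of any of oil_bottle, twist_timer, vanilla_tin from where it was at the start of the episode above 0.025 m or angle between any of oil_bottle, twist_timer, vanilla_tin's own z axis and vertical above 0.4 rad).
It also fails if it takes over 72 s, if anything falls off the work surface, if the arm or the gripper's body presses on something with over 40 N, if the wrist force passes 120 N, or if a joint passes its speed limit or range.

## Working session

There is one attempt and no reset: what is moved stays moved. The work goes in short steps, Python scripts to look and compute and a tool call to move; the robot and the scene stay as the last step left them, time stands still between calls to the robot, and variables do not carry over. Pictures are saved under pics/ and viewed, at most 10 in all, crops included, and the job is handed in when it is done.

Besides the shell and the picture viewer there is one more tool, called after "Emit:" as name(argument=value, ...), one argument or row to a line, values as JSON. step_arm: Moves the arm, as the interface text tells. Its arguments: {"type":"object","properties":{"moves":{"type":"array","items":{"type":"object","properties":{"tx":{"type":"number"},"ty":{"type":"number"},"tz":{"type":"number"},"ax":{"type":"number"},"ay":{"type":"number"},"az":{"type":"number"}}}},"gripper":{"type":"number"},"newtons":{"type":"number"}},"required":["moves"]}

```bash
mkdir -p pics
cat > h.py <<'E'
import numpy as np, cv2
from scipy.spatial.transform import Rotation as R
from rig import r, eyes, workorder
def grab(n):
    ci=eyes.camera_info(n); p,d=eyes.grab_frame(n); return p,d,ci
def pts(d,ci):
    K=np.array(ci["intrinsics"]);k=ci["k1"];T=np.array(ci["cam_to_world"])
    v,u=np.mgrid[0:d.shape[0],0:d.shape[1]].astype(np.float32)
    xy=cv2.undistortPoints(np.stack([u,v],-1).reshape(-1,1,2),K,np.array([k,0,0,0,0.])).reshape(d.shape+(2,))
    P=np.stack([xy[...,0]*d,-xy[...,1]*d,-d],-1)
    return P@T[:3,:3].T+T[:3,3]
def save(n,p): cv2.imwrite(n,p[...,::-1])
E
python3 - <<'E'
from h import *
s=r.sense();print(s)
a,d1,c1=grab("top");b,d2,c2=grab("side")
np.savez("s0.npz",a=a,b=b,P1=pts(d1,c1),P2=pts(d2,c2),d1=d1,d2=d2)
print(c1,c2)
save("pics/a.png",cv2.resize(a,(800,600)));save("pics/b.png",cv2.resize(b,(800,600)))
E
```

```text
{'clock': 0.0, 'qpos': array([-1.18939396e+00,  3.53665050e-01,  1.63414761e+00,  2.30070386e-05,
        1.15519448e+00, -2.38784635e-03]), 'qvel': array([-1.44014710e-03, -9.56766811e-04,  1.05517021e-03, -4.49332445e-04,
       -4.92270007e-04, -8.33435459e-05]), 'joint_efforts': array([-3.08652736e-03, -6.05263710e+01, -3.42069411e+01, -1.65307379e-04,
        9.23242187e-03,  9.54661630e-06]), 'eef_pos': array([ 233.8699987 , -579.11137933,  255.5453343 ]), 'tcp_rot': array([-3.14017822e+00, -2.44128801e-05,  3.83780890e-01]), 'contact_force': array([-0.37070691,  0.31729738,  0.14522558]), 'wrist_torque': array([0.01576023, 0.02987459, 0.00304282]), 'grasp_force': 0.0, 'opening': 1.0019203708757336}
{'intrinsics': array([[483.36956958,   0.        , 251.63497331],
       [  0.        , 483.36956958, 194.0467963 ],
       [  0.        ,   0.        ,   1.        ]]), 'k1': 0.006804004384344115, 'cam_to_world': array([[-2.68085868e-02,  9.98233328e-01, -5.30238007e-02,
         4.63578021e+02],
       [-9.99581812e-01, -2.61940933e-02,  1.22503264e-02,
         1.83987800e+01],
       [ 1.08397737e-02,  5.33300407e-02,  9.98518105e-01,
         1.74498444e+03],
       [ 0.00000000e+00,  0.00000000e+00,  0.00000000e+00,
         1.00000000e+00]])} {'intrinsics': array([[380.40128826,   0.        , 250.70307392],
       [  0.        , 380.40128826, 186.08019371],
       [  0.        ,   0.        ,   1.        ]]), 'k1': -0.11647682808430948, 'cam_to_world': array([[ 3.93311570e-01,  7.74809853e-01, -4.94950201e-01,
        -1.89874903e+02],
       [-9.19328536e-01,  3.24473519e-01, -2.22602738e-01,
        -3.47174025e+02],
       [-1.18765616e-02,  5.42574076e-01,  8.39923996e-01,
         1.44380252e+03],
       [ 0.00000000e+00,  0.00000000e+00,  0.00000000e+00,
         1.00000000e+00]])}
```

View pics/a.png

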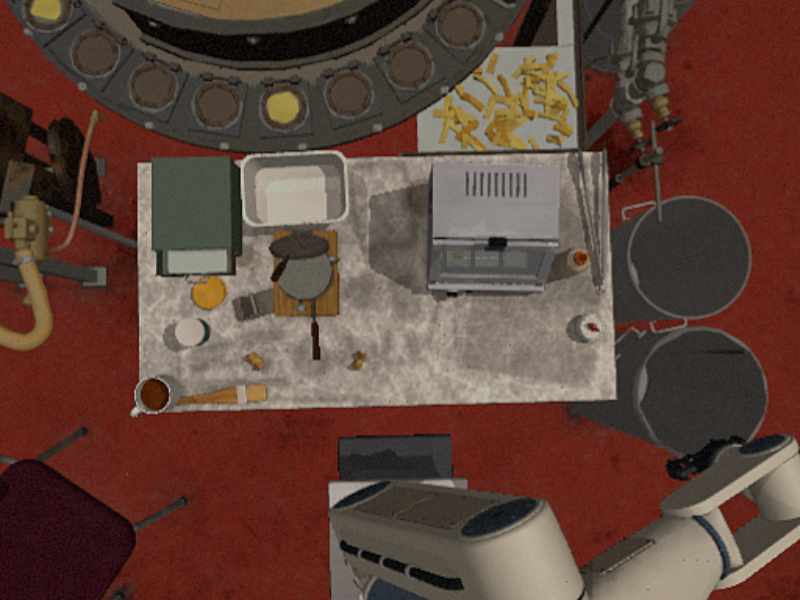

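View pics/b.png

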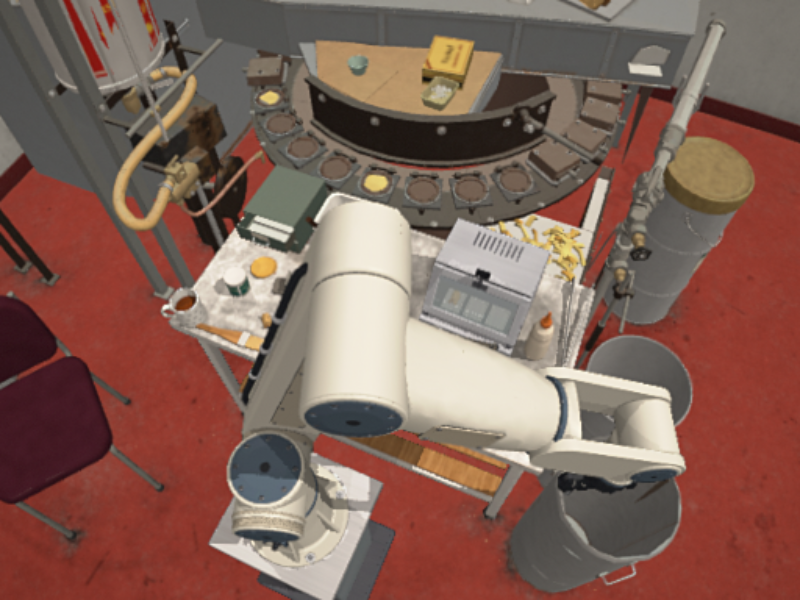

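Run:
```python
from h import *
s=np.load("s0.npz");P=s["P1"];a=s["a"];P2=s["P2"]
def at(u,v): return P[int(v*.64),int(u*.64)].round()
for n,(u,v) in dict(a=(255,360),b=(360,360),grip=(496,242),van=(192,332),timer=(588,327),bott=(578,258)).items(): print(n,at(u,v))
# oven roof
z=P[...,2]
m=(abs(z-196)<8)&(P[...,0]>500)&(P[...,1]<50)&(P[...,1]>-450)
pts2=P[m][:,:2].astype(np.float32);print(len(pts2));rc=cv2.minAreaRect(pts2);print(rc,cv2.boxPoints(rc).round(),np.median(z[m]))
# small objects on table
for c in [(255,360),(360,360)]:
    q=P[int(c[1]*.64)-9:int(c[1]*.64)+9,int(c[0]*.64)-9:int(c[0]*.64)+9].reshape(-1,3);q=q[q[:,2]>8]
    print(len(q),q[:,:2].mean(0),q[:,2].max(),cv2.minAreaRect(q[:,:2].astype(np.float32)))
c1=cv2.resize(a[90:200,260:400],(770,605)[0:2],interpolation=cv2.INTER_CUBIC)
c2=cv2.resize(a[210:255,140:250],(770,315),interpolation=cv2.INTER_CUBIC)
save("pics/c.png",np.vstack([cv2.resize(c1,(400,280)),cv2.resize(c2,(400,164))]).repeat(1,0))
```

```text
a [435. 317.  10.]
b [429.  78.  23.]
grip [ 664. -208.  242.]
van [502. 447.  69.]
timer [ 490. -443.   33.]
bott [ 633. -390.  166.]
4158
((900.0211181640625, -176.349365234375), (642.3759765625, 300.2698669433594), 14.80788803100586) [[ 551. -113.]
 [ 628. -404.]
 [1249. -239.]
 [1172.   51.]] 196.2267604331995
75 [432.63400721 310.32629498] 1744.9844403670957 ((460.73974609375, 185.87664794921875), (54.50905227661133, 330.5394592285156), 10.335230827331543)
66 [428.00379719  78.01419677] 39.59942904080867 ((434.1430358886719, 72.46263885498047), (46.66166687011719, 53.6191291809082), 88.46135711669922)
```

View pics/c.png

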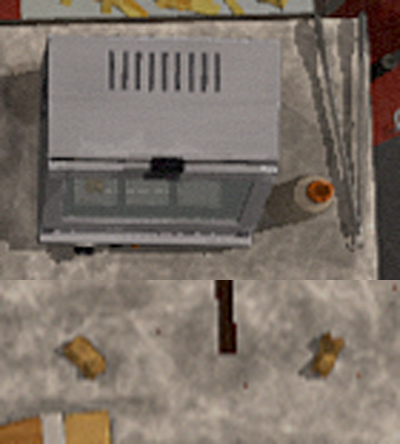

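Run:
```python
from h import *
s=np.load("s0.npz");P=s["P1"]
z=P[...,2];x=P[...,0];y=P[...,1]
m=((abs(z-196)<8)&(x>600)&(x<860)&(y<0)&(y>-400)).astype(np.uint8)
n,l,st,ce=cv2.connectedComponentsWithStats(m);i=1+st[1:,4].argmax()
q=P[l==i];print(len(q));rc=cv2.minAreaRect(q[:,:2].astype(np.float32));print(rc,cv2.boxPoints(rc).round(1))
mm=l==i
# edges: per column top and bottom, per row left/right
def line(p): 
    vx,vy,x0,y0=cv2.fitLine(p.astype(np.float32),cv2.DIST_HUBER,0,.01,.01).ravel();return np.degrees(np.arctan2(vy,vx)).round(2),x0,y0
cols=np.where(mm.any(0))[0][4:-4]
f=np.array([P[np.where(mm[:,c])[0][0],c,:2] for c in cols]);print("back",line(f))
rows=np.where(mm.any(1))[0][4:-4]
for k,nm in((0,"left"),(-1,"right")):
    f=np.array([P[rr,np.where(mm[rr])[0][k],:2] for rr in rows]);print(nm,line(f))
K=x
g=(z>205)&(z<260)&(x>600)&(x<720)&(y<-100)&(y>-300);print("grip",g.sum(),P[g].mean(0),P[g].min(0),P[g].max(0))
# bystanders
for nm,(cx,cy,lo,hi) in dict(v=(502,447,60,80),t=(490,-443,25,60),b=(633,-390,60,220)).items():
    w=(abs(x-cx)<60)&(abs(y-cy)<60)&(z>lo)&(z<hi);print(nm,w.sum(),P[w].mean(0),P[w].min(0),P[w].max(0))
for cx,cy in((433,317),(429,78)):
    w=(abs(x-cx)<40)&(abs(y-cy)<40)&(z>12)&(z<60);q=P[w];print(len(q),q.mean(0),q.max(0),cv2.minAreaRect(q[:,:2].astype(np.float32)))
# table level
w=(abs(x-450)<40)&(abs(y+100)<60);print(np.median(z[w]))
```

```text
4116
((742.4730224609375, -216.5569305419922), (263.8896484375, 180.05752563476562), 87.66038513183594) [[ 647.1 -344.7]
 [ 827.  -352.1]
 [ 837.8  -88.4]
 [ 657.9  -81. ]]
back (np.float32(87.21), np.float32(829.8983), np.float32(-213.78484))
left (np.float32(-3.17), np.float32(745.0196), np.float32(-86.2712))
right (np.float32(-2.62), np.float32(738.0621), np.float32(-346.65518))
grip 85 [ 665.29758721 -210.11089616  231.83593181] [ 648.77297577 -269.20147054  205.06993137] [ 719.00365287 -102.19811681  244.85593688]
v 280 [501.18847087 451.20712775  68.82396935] [471.01202045 419.48316703  60.20460679] [533.68120754 482.75686841  78.13320459]
t 232 [ 487.69325953 -448.80761682   34.87981918] [ 457.4893036  -478.17209557   25.3378375 ] [ 517.9641278  -415.42643298   58.47556067]
b 446 [ 634.04912692 -371.00890233  138.67026647] [ 583.01150431 -421.63259676   60.12468695] [ 692.61111549 -330.05637543  211.18681429]
49 [431.85231442 317.54337694  20.86763566] [450.06210696 337.18416008  32.13904209] ((427.77239990234375, 311.2040710449219), (55.315555572509766, 25.584064483642578), 57.85209274291992)
47 [428.76421716  78.07639852  22.07877086] [463.89608771  92.32998761  39.59942904] ((437.2133483886719, 69.71903991699219), (29.35074806213379, 66.97697448730469), 40.06414031982422)
0.3309136884190593
```

```bash
cat >> h.py <<'E'
import json
def RT(th,yaw): return R.from_euler('xyz',[np.pi,-th,yaw])
OX=lambda: None
def pose(): 
    s=r.sense(); return np.array(s["eef_pos"]),R.from_euler('xyz',s["tcp_rot"]),s
def plan(wps,tmax=24,rmax=9,start=None):
    """wps: (xyz TCP, tilt, yaw[, tmax])"""
    p,q,_=pose() if start is None else (*start,0)
    rows=[];marks=[]
    for w in wps:
        tp=np.array(w[0],float);tq=RT(w[1],w[2]);tm=w[3] if len(w)>3 else tmax
        dv=(q.inv()*tq).as_rotvec();n=max(1,int(np.ceil(np.degrees(np.linalg.norm(dv))/rmax)),int(np.ceil(np.linalg.norm(tp-p)/tm)))
        p0,q0=p,q
        for i in range(1,n+1):
            gp=p0+(tp-p0)*i/n;gq=q0*R.from_rotvec(dv*i/n)
            t=(q.inv().apply(gp-p)/25).round(2);a=((q.inv()*gq).as_rotvec()/(np.pi/2)).round(3)
            p=p+q.apply(t*25);q=q*R.from_rotvec(a*np.pi/2)
            rows.append({k:float(v) for k,v in zip(("tx","ty","tz","ax","ay","az"),(*t,*a)) if abs(v)>0})
        marks.append(len(rows))
    for i in range(0,len(rows),5): print(json.dumps(rows[i:i+5]))
    print("marks",marks,"end",p.round(1),q.as_euler('xyz').round(3))
    return p,q
E
python3 - <<'E'
from h import *
plan([((300,-480,340),0,-.049),((640,-211,350),0,-.049)],tmax=40)
E
```

```text
[{"tx": 0.98, "ty": -0.67, "tz": -0.84, "az": 0.069}, {"tx": 0.91, "ty": -0.78, "tz": -0.85, "az": 0.069}, {"tx": 0.82, "ty": -0.87, "tz": -0.84, "ax": -0.001, "az": 0.069}, {"tx": 0.71, "ty": -0.95, "tz": -0.84, "az": 0.069}, {"tx": 1.19, "ty": -1.04, "tz": -0.04}]
[{"tx": 1.18, "ty": -1.04, "tz": -0.03}, {"tx": 1.19, "ty": -1.04, "tz": -0.04}, {"tx": 1.19, "ty": -1.03, "tz": -0.04}, {"tx": 1.18, "ty": -1.04, "tz": -0.04}, {"tx": 1.19, "ty": -1.04, "tz": -0.03}]
[{"tx": 1.19, "ty": -1.04, "tz": -0.04}, {"tx": 1.18, "ty": -1.04, "tz": -0.04}, {"tx": 1.19, "ty": -1.04, "tz": -0.04}, {"tx": 1.19, "ty": -1.03, "tz": -0.03}, {"tx": 1.18, "ty": -1.04, "tz": -0.04}]
marks [4, 15] end [ 639.9 -211.   350. ] [ 3.141  0.    -0.05 ]
```

Emit:
step_arm(
  moves=[
    {"tx": 0.98,"ty": -0.67,"tz": -0.84,"az": 0.069},
    {"tx": 0.91,"ty": -0.78,"tz": -0.85,"az": 0.069},
    {"tx": 0.82,"ty": -0.87,"tz": -0.84,"az": 0.069},
    {"tx": 0.71,"ty": -0.95,"tz": -0.84,"az": 0.069},
    {"tx": 0.93,"ty": -0.82},
  ],
  gripper=1,
)

```text
schema error: expected keys tx, ty, tz, ax, ay, az
```

Emit:
step_arm(
  moves=[
    {"tx": 0.93,"ty": -0.82},
    {"tx": 0.93,"ty": -0.82},
    {"tx": 0.93,"ty": -0.82},
    {"tx": 0.93,"ty": -0.82},
    {"tx": 0.93,"ty": -0.82},
  ],
)

```text
schema error: expected keys tx, ty, tz, ax, ay, az
```

Emit:
step_arm(
  moves=[
    {"tx": 0.93,"ty": -0.82},
    {"tx": 0.93,"ty": -0.82},
    {"tx": 0.93,"ty": -0.82},
    {"tx": 0.93,"ty": -0.82},
    {"tx": 0.93,"ty": -0.82},
  ],
)

```text
schema error: expected keys tx, ty, tz, ax, ay, az
```

Emit:
step_arm(
  moves=[
    {"tx": 0.93,"ty": -0.82},
    {"tx": 0.93,"ty": -0.82},
    {"tx": 0.93,"ty": -0.82},
    {},
  ],
)

```text
schema error: expected keys tx, ty, tz, ax, ay, az
```

Run:
```python
from h import *
print(pose()[0],pose()[2]["tcp_rot"])
a,d,c=grab("wrist");print(c);np.savez("w1.npz",a=a,P=pts(d,c),d=d)
save("pics/w1.png",a)
```

```text
[ 233.88335312 -579.16151058  255.59709748] [-3.14029279e+00 -1.76074999e-05  3.83775542e-01]
{'intrinsics': array([[315.24236023,   0.        , 253.7935275 ],
       [  0.        , 315.24236023, 192.63900617],
       [  0.        ,   0.        ,   1.        ]]), 'k1': 0.002950956205781364, 'cam_to_world': array([[ 3.75030703e-01,  8.84417397e-01,  2.77772999e-01,
         3.05263493e+02],
       [-9.27011163e-01,  3.58285617e-01,  1.10822922e-01,
        -5.49660346e+02],
       [-1.50835002e-03, -2.99060669e-01,  9.54232907e-01,
         3.73151626e+02],
       [ 0.00000000e+00,  0.00000000e+00,  0.00000000e+00,
         1.00000000e+00]])}
```

View pics/w1.png

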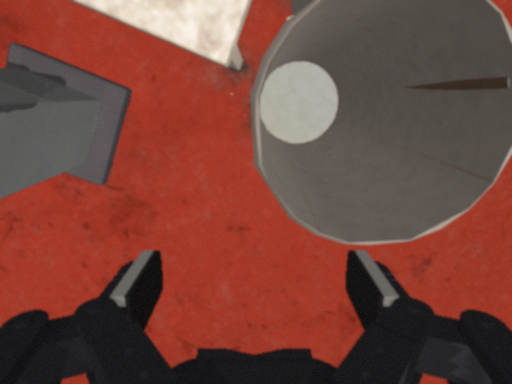

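Emit:
step_arm(
  moves=[
    {"tx": 0.98,"ty": -0.67,"tz": -0.84,"ax": 0,"ay": 0,"az": 0.069},
    {"tx": 0.91,"ty": -0.78,"tz": -0.85,"ax": 0,"ay": 0,"az": 0.069},
    {"tx": 0.82,"ty": -0.87,"tz": -0.84,"ax": 0,"ay": 0,"az": 0.069},
    {"tx": 0.71,"ty": -0.95,"tz": -0.84,"ax": 0,"ay": 0,"az": 0.069},
    {"tx": 0.93,"ty": -0.82,"tz": 0,"ax": 0,"ay": 0,"az": 0},
  ],
  gripper=1,
)

```text
clock: 0.78
eef_pos: [324.9, -460.6, 342.3]
tcp_rot: [3.139, -0.002, -0.052]
contact_force: [0.3, 0.0, -1.2]
opening: 0.999
grasp_force: 0.0
```

Emit:
step_arm(
  moves=[
    {"tx": 0.93,"ty": -0.82,"tz": 0,"ax": 0,"ay": 0,"az": 0},
    {"tx": 0.93,"ty": -0.82,"tz": 0,"ax": 0,"ay": 0,"az": 0},
    {"tx": 0.93,"ty": -0.82,"tz": 0,"ax": 0,"ay": 0,"az": 0},
    {"tx": 0.93,"ty": -0.82,"tz": 0,"ax": 0,"ay": 0,"az": 0},
    {"tx": 0.93,"ty": -0.82,"tz": 0,"ax": 0,"ay": 0,"az": 0},
  ],
)

```text
clock: 1.4
eef_pos: [446.1, -363.5, 340.3]
tcp_rot: [-3.141, 0.0, -0.05]
contact_force: [0.3, 0.7, -0.7]
opening: 1.0
grasp_force: 0.0
```

Emit:
step_arm(
  moves=[
    {"tx": 0.93,"ty": -0.82,"tz": 0,"ax": 0,"ay": 0,"az": 0},
    {"tx": 0.93,"ty": -0.82,"tz": 0,"ax": 0,"ay": 0,"az": 0},
    {"tx": 0.93,"ty": -0.82,"tz": 0,"ax": 0,"ay": 0,"az": 0},
    {"tx": 0.93,"ty": -0.82,"tz": 0,"ax": 0,"ay": 0,"az": 0},
    {"tx": 0,"ty": 0,"tz": 0,"ax": 0,"ay": 0,"az": 0},
  ],
)

```text
clock: 2.02
eef_pos: [543.5, -285.8, 340.0]
tcp_rot: [-3.141, 0.0, -0.048]
contact_force: [-1.0, -0.0, 0.7]
opening: 1.0
grasp_force: 0.0
```

Run:
```python
from h import *
print(pose()[0],pose()[2]["tcp_rot"],pose()[2]["qpos"])
a,d,c=grab("wrist");np.savez("w1.npz",a=a,P=pts(d,c),d=d)
save("pics/w2.png",a)
```

```text
[ 543.48649902 -285.81783747  340.03470529] [-3.14105348e+00  3.45001752e-04 -4.75184667e-02] [-4.86769139e-01  2.70200217e-01  1.56090852e+00  3.53125238e-04
  1.31102548e+00  1.13145495e+00]
```

View pics/w2.png

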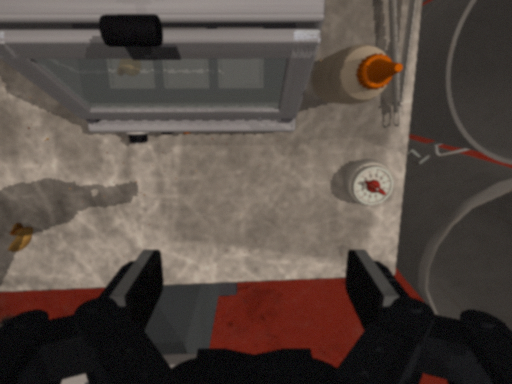

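Run:
```python
from h import *
s=np.load("w1.npz");P=s["P"]
print("grip",P[30,131],P[24,110],P[24,153])
for u,v in((100,127),(200,127),(285,127),(130,68),(195,72),(240,72),(140,80),(300,40),(90,40),(86,70),(290,70),(195,110),(100,110),(270,110)): print(u,v,P[v,u].round(1))
g=P[8:52,90:175].reshape(-1,3);g=g[(g[:,2]>215)&(g[:,2]<250)];print(len(g),g.min(0),g.max(0),g.mean(0))
print("left/right extents y of grip", np.percentile(g[:,1],[2,98]))
```

```text
grip [ 661.81458071 -213.41192327  238.854358  ] [ 666.01610479 -200.41389059  237.595289  ] [ 664.783703   -227.2755565   237.56209597]
100 127 [589.3 -92.6  53.8]
200 127 [ 583.3 -218.2   52.2]
285 127 [ 578.1 -325.7   50.8]
130 68 [ 647.3 -178.9  155.8]
195 72 [ 641.6 -235.5  150. ]
240 72 [ 639.7 -276.5  150.9]
140 80 [ 637.8 -180.2  137.9]
300 40 [ 657.5 -325.2  194. ]
90 40 [ 664.9 -165.7  194. ]
86 70 [ 647.5 -138.8  154.6]
290 70 [ 638.7 -321.   160.1]
195 110 [ 605.7 -220.1   85.4]
100 110 [ 610.7 -111.5   85.1]
270 110 [ 601.7 -305.7   86.4]
1963 [ 652.66216812 -228.90911411  215.06744529] [ 672.23598325 -192.24966293  240.00683038] [ 662.01896144 -212.12875975  235.14427042]
left/right extents y of grip [-228.46010171 -193.83389934]
```

```bash
cat >> h.py <<'E'
H=np.array([595.5,-208.3,0]);Y=-0.048
ex=np.array([np.cos(Y),np.sin(Y),0]);ey=np.array([-np.sin(Y),np.cos(Y),0])
def ov(x,y,z): return H+ex*x+ey*y+np.array([0,0,z])
_plan=plan
E
sed -i 's/rows.append({k:float(v) for k,v in zip(("tx","ty","tz","ax","ay","az"),(\*t,\*a)) if abs(v)>0})/rows.append({k:float(v)+0. for k,v in zip(("tx","ty","tz","ax","ay","az"),(*t,*a))})/' h.py
cat >> h.py <<'E'
def arc(f): return ov(181*np.sin(.3795-f),-2.5+0,60+181*np.cos(.3795-f)+5.5)
E
python3 - <<'E'
from h import *
print(arc(0))
e=plan([((662,-211,300),0,Y),(arc(0),0,Y)])
plan([(arc(f),0,Y) for f in np.linspace(0,2.06,20)[1:]],start=e)
E
```

```text
[ 662.35536879 -214.0144073   233.62184633]
[{"tx": 0.66, "ty": -0.46, "tz": 0.23, "ax": 0.0, "ay": 0.0, "az": 0.0}, {"tx": 0.66, "ty": -0.47, "tz": 0.23, "ax": 0.0, "ay": 0.0, "az": 0.0}, {"tx": 0.66, "ty": -0.46, "tz": 0.23, "ax": 0.0, "ay": 0.0, "az": 0.0}, {"tx": 0.66, "ty": -0.47, "tz": 0.22, "ax": 0.0, "ay": 0.0, "az": 0.0}, {"tx": 0.67, "ty": -0.46, "tz": 0.23, "ax": 0.0, "ay": 0.0, "az": 0.0}]
[{"tx": 0.66, "ty": -0.46, "tz": 0.23, "ax": 0.0, "ay": 0.0, "az": 0.0}, {"tx": 0.66, "ty": -0.47, "tz": 0.23, "ax": 0.0, "ay": 0.001, "az": 0.0}, {"tx": 0.01, "ty": 0.04, "tz": 0.88, "ax": 0.0, "ay": 0.0, "az": 0.0}, {"tx": 0.0, "ty": 0.04, "tz": 0.89, "ax": 0.0, "ay": 0.0, "az": 0.0}, {"tx": 0.01, "ty": 0.04, "tz": 0.88, "ax": 0.0, "ay": 0.0, "az": 0.0}]
marks [7, 10] end [ 662.5 -214.   233.7] [-3.141e+00 -1.000e-03 -4.800e-02]
[{"tx": -0.75, "ty": 0.0, "tz": -0.25, "ax": 0.0, "ay": 0.0, "az": 0.0}, {"tx": -0.76, "ty": 0.0, "tz": -0.17, "ax": 0.0, "ay": 0.0, "az": 0.0}, {"tx": -0.78, "ty": 0.0, "tz": -0.08, "ax": 0.0, "ay": 0.0, "az": 0.0}, {"tx": -0.79, "ty": 0.0, "tz": 0.0, "ax": 0
[... 526 characters left out ...]
"tx": -0.5, "ty": 0.0, "tz": 0.6, "ax": 0.0, "ay": 0.0, "az": 0.0}, {"tx": -0.44, "ty": 0.0, "tz": 0.65, "ax": 0.0, "ay": 0.0, "az": 0.0}, {"tx": -0.37, "ty": 0.0, "tz": 0.69, "ax": 0.0, "ay": 0.0, "az": 0.0}, {"tx": -0.29, "ty": 0.0, "tz": 0.73, "ax": 0.0, "ay": 0.0, "az": 0.0}]
[{"tx": -0.21, "ty": 0.0, "tz": 0.75, "ax": 0.0, "ay": 0.0, "az": 0.0}, {"tx": -0.13, "ty": 0.0, "tz": 0.78, "ax": 0.0, "ay": 0.0, "az": 0.0}, {"tx": -0.04, "ty": 0.0, "tz": 0.78, "ax": 0.0, "ay": 0.0, "az": 0.0}, {"tx": 0.04, "ty": 0.0, "tz": 0.79, "ax": 0.0, "ay": 0.0, "az": 0.0}]
marks [1, 2, 3, 4, 5, 6, 7, 8, 9, 10, 11, 12, 13, 14, 15, 16, 17, 18, 19] end [ 415.6 -202.1   45.6] [-3.141e+00 -1.000e-03 -4.800e-02]
```

Emit:
step_arm(
  moves=[
    {"tx": 0.66,"ty": -0.46,"tz": 0.23,"ax": 0,"ay": 0,"az": 0},
    {"tx": 0.66,"ty": -0.47,"tz": 0.23,"ax": 0,"ay": 0,"az": 0},
    {"tx": 0.66,"ty": -0.46,"tz": 0.23,"ax": 0,"ay": 0,"az": 0},
    {"tx": 0.66,"ty": -0.47,"tz": 0.22,"ax": 0,"ay": 0,"az": 0},
    {"tx": 0.67,"ty": -0.46,"tz": 0.23,"ax": 0,"ay": 0,"az": 0},
  ],
)

```text
clock: 2.7
eef_pos: [629.2, -232.4, 311.5]
tcp_rot: [-3.142, 0.0, -0.049]
contact_force: [-0.0, 0.1, 0.3]
opening: 0.999
grasp_force: 0.0
```

Emit:
step_arm(
  moves=[
    {"tx": 0.66,"ty": -0.46,"tz": 0.23,"ax": 0,"ay": 0,"az": 0},
    {"tx": 0.66,"ty": -0.45,"tz": 0.23,"ax": 0,"ay": 0,"az": 0},
    {"tx": 0,"ty": 0,"tz": 0.88,"ax": 0,"ay": 0,"az": 0},
    {"tx": 0,"ty": 0,"tz": 0.88,"ax": 0,"ay": 0,"az": 0},
    {"tx": 0,"ty": 0,"tz": 0.88,"ax": 0,"ay": 0,"az": 0},
  ],
)

```text
clock: 3.32
eef_pos: [662.7, -211.8, 233.6]
tcp_rot: [3.142, -0.0, -0.05]
contact_force: [0.1, -0.5, 0.2]
opening: 1.002
grasp_force: 0.0
```

Emit:
step_arm(
  moves=[
    {"tx": 0,"ty": 0,"tz": 0,"ax": 0,"ay": 0,"az": 0},
    {"tx": 0,"ty": 0,"tz": 0,"ax": 0,"ay": 0,"az": 0},
    {"tx": 0,"ty": 0,"tz": 0,"ax": 0,"ay": 0,"az": 0},
    {"tx": 0,"ty": 0,"tz": 0,"ax": 0,"ay": 0,"az": 0},
    {"tx": 0,"ty": 0,"tz": 0,"ax": 0,"ay": 0,"az": 0},
  ],
  gripper=0,
  newtons=40,
)

```text
clock: 3.95
eef_pos: [663.0, -211.6, 236.0]
tcp_rot: [-3.141, -0.003, -0.05]
contact_force: [1.9, 4.6, 4.7]
opening: 0.416
grasp_force: 42.5
```

Emit:
step_arm(
  moves=[
    {"tx": -0.75,"ty": 0.0,"tz": -0.25,"ax": 0.0,"ay": 0.0,"az": 0.0},
    {"tx": -0.76,"ty": 0.0,"tz": -0.17,"ax": 0.0,"ay": 0.0,"az": 0.0},
    {"tx": -0.78,"ty": 0.0,"tz": -0.08,"ax": 0.0,"ay": 0.0,"az": 0.0},
    {"tx": -0.79,"ty": 0.0,"tz": 0.0,"ax": 0.0,"ay": 0.0,"az": 0.0},
    {"tx": -0.78,"ty": 0.0,"tz": 0.08,"ax": 0.0,"ay": 0.0,"az": 0.0},
  ],
)

```text
clock: 4.58
eef_pos: [566.3, -207.2, 246.0]
tcp_rot: [3.141, -0.003, -0.05]
contact_force: [4.3, 2.6, -4.2]
opening: 0.415
grasp_force: 41.5
```

Run:
```python
from h import *
p,q,s=pose();print(p,s["contact_force"],s["opening"],arc(np.linspace(0,2.06,20)[5]))
```

```text
[ 566.26882892 -207.2278146   246.03389716] [ 4.28534079  2.61881428 -4.15919543] 0.41495980356717505 [ 566.1117689  -209.39116331  244.11240504]
```

Door is following the grip, forces small. Continue the arc.

Emit:
step_arm(
  moves=[
    {"tx": -0.76,"ty": 0.0,"tz": 0.17,"ax": 0.0,"ay": 0.0,"az": 0.0},
    {"tx": -0.75,"ty": 0.0,"tz": 0.25,"ax": 0.0,"ay": 0.0,"az": 0.0},
    {"tx": -0.71,"ty": 0.0,"tz": 0.33,"ax": 0.0,"ay": 0.0,"az": 0.0},
    {"tx": -0.67,"ty": 0.0,"tz": 0.4,"ax": 0.0,"ay": 0.0,"az": 0.0},
    {"tx": -0.63,"ty": 0.0,"tz": 0.48,"ax": 0.0,"ay": 0.0,"az": 0.0},
  ],
)

```text
clock: 5.2
eef_pos: [477.9, -203.2, 205.4]
tcp_rot: [3.141, -0.002, -0.05]
contact_force: [1.9, 2.2, 0.5]
opening: 0.413
grasp_force: 43.5
```

Emit:
step_arm(
  moves=[
    {"tx": -0.57,"ty": 0.0,"tz": 0.54,"ax": 0.0,"ay": 0.0,"az": 0.0},
    {"tx": -0.5,"ty": 0.0,"tz": 0.6,"ax": 0.0,"ay": 0.0,"az": 0.0},
    {"tx": -0.44,"ty": 0.0,"tz": 0.65,"ax": 0.0,"ay": 0.0,"az": 0.0},
    {"tx": -0.37,"ty": 0.0,"tz": 0.69,"ax": 0.0,"ay": 0.0,"az": 0.0},
    {"tx": -0.29,"ty": 0.0,"tz": 0.73,"ax": 0.0,"ay": 0.0,"az": 0.0},
  ],
)

```text
clock: 5.82
eef_pos: [423.0, -200.7, 124.3]
tcp_rot: [3.141, -0.0, -0.049]
contact_force: [-1.4, -0.1, 1.2]
opening: 0.411
grasp_force: 49.1
```

Emit:
step_arm(
  moves=[
    {"tx": -0.21,"ty": 0.0,"tz": 0.75,"ax": 0.0,"ay": 0.0,"az": 0.0},
    {"tx": -0.13,"ty": 0.0,"tz": 0.78,"ax": 0.0,"ay": 0.0,"az": 0.0},
    {"tx": -0.04,"ty": 0.0,"tz": 0.78,"ax": 0.0,"ay": 0.0,"az": 0.0},
    {"tx": 0.04,"ty": 0.0,"tz": 0.79,"ax": 0.0,"ay": 0.0,"az": 0.0},
    {"tx": 0,"ty": 0,"tz": 0,"ax": 0,"ay": 0,"az": 0},
  ],
)

```text
clock: 6.45
eef_pos: [414.4, -200.3, 45.9]
tcp_rot: [3.141, 0.002, -0.049]
contact_force: [-3.6, -4.5, -1.0]
opening: 0.415
grasp_force: 52.9
```

Emit:
step_arm(
  moves=[
    {"tx": 0,"ty": 0,"tz": 0,"ax": 0,"ay": 0,"az": 0},
    {"tx": 0,"ty": 0,"tz": 0,"ax": 0,"ay": 0,"az": 0},
  ],
)

```text
clock: 6.7
eef_pos: [414.3, -200.3, 46.9]
tcp_rot: [3.141, 0.001, -0.049]
contact_force: [-4.8, -5.8, -3.1]
opening: 0.41
grasp_force: 52.9
```

Run:
```python
from h import *
e=plan([((414,-200,140),0,Y,22),((405,95,220),0,2.54,22)],rmax=10)
```

```text
[{"tx": 0.0, "ty": 0.0, "tz": -0.74, "ax": 0.0, "ay": 0.0, "az": 0.0}, {"tx": -0.01, "ty": 0.0, "tz": -0.75, "ax": 0.0, "ay": 0.0, "az": 0.0}, {"tx": 0.0, "ty": -0.01, "tz": -0.74, "ax": 0.0, "ay": 0.001, "az": 0.0}, {"tx": 0.0, "ty": 0.0, "tz": -0.75, "ax": 0.0, "ay": 0.0, "az": -0.001}, {"tx": -0.01, "ty": 0.0, "tz": -0.74, "ax": 0.0, "ay": 0.0, "az": 0.0}]
[{"tx": -0.06, "ty": -0.78, "tz": -0.21, "ax": 0.0, "ay": 0.0, "az": -0.11}, {"tx": 0.07, "ty": -0.79, "tz": -0.22, "ax": 0.0, "ay": 0.0, "az": -0.11}, {"tx": 0.21, "ty": -0.76, "tz": -0.21, "ax": 0.0, "ay": 0.0, "az": -0.109}, {"tx": 0.34, "ty": -0.71, "tz": -0.22, "ax": 0.0, "ay": 0.0, "az": -0.11}, {"tx": 0.45, "ty": -0.64, "tz": -0.21, "ax": 0.0, "ay": 0.0, "az": -0.11}]
[{"tx": 0.55, "ty": -0.56, "tz": -0.21, "ax": 0.0, "ay": 0.0, "az": -0.11}, {"tx": 0.65, "ty": -0.45, "tz": -0.22, "ax": 0.0, "ay": 0.0, "az": -0.11}, {"tx": 0.71, "ty": -0.34, "tz": -0.21, "ax": 0.0, "ay": 0.0, "az": -0.11}, {"tx": 0.76, "ty": -0.21, "tz": -0.21, "ax": 0.0, "ay": 0.0, "az": -0.109}, {"tx": 0.78, "ty": -0.07, "tz": -0.22, "ax": 0.0, "ay": 0.0, "az": -0.11}]
[{"tx": 0.79, "ty": 0.06, "tz": -0.21, "ax": 0.0, "ay": 0.0, "az": -0.11}, {"tx": 0.76, "ty": 0.19, "tz": -0.22, "ax": 0.0, "ay": 0.0, "az": -0.11}, {"tx": 0.72, "ty": 0.32, "tz": -0.21, "ax": 0.0, "ay": 0.0, "az": -0.11}, {"tx": 0.65, "ty": 0.44, "tz": -0.21, "ax": 0.0, "ay": 0.0, "az": -0.109}, {"tx": 0.57, "ty": 0.55, "tz": -0.22, "ax": 0.0, "ay": 0.0, "az": -0.11}]
marks [5, 20] end [404.9  95.1 220.1] [-3.141  0.     2.54 ]
```

Emit:
step_arm(
  moves=[
    {"tx": 0,"ty": 0,"tz": 0.1,"ax": 0,"ay": 0,"az": 0},
    {"tx": 0,"ty": 0,"tz": 0,"ax": 0,"ay": 0,"az": 0},
    {"tx": 0,"ty": 0,"tz": 0,"ax": 0,"ay": 0,"az": 0},
  ],
)

```text
clock: 7.08
eef_pos: [414.5, -200.3, 44.6]
tcp_rot: [3.141, 0.001, -0.049]
contact_force: [-5.9, -4.9, -1.5]
opening: 0.409
grasp_force: 53.1
```

Emit:
step_arm(
  moves=[
    {"tx": 0,"ty": 0,"tz": 0,"ax": 0,"ay": 0,"az": 0},
    {"tx": 0,"ty": 0,"tz": 0,"ax": 0,"ay": 0,"az": 0},
    {"tx": 0,"ty": 0,"tz": 0,"ax": 0,"ay": 0,"az": 0},
  ],
  gripper=0.75,
)

```text
clock: 7.45
eef_pos: [415.4, -200.0, 44.3]
tcp_rot: [3.141, -0.001, -0.05]
contact_force: [-0.0, -0.1, -1.2]
opening: 0.752
grasp_force: 0.0
```

Emit:
step_arm(
  moves=[
    {"tx": 0.0,"ty": 0.0,"tz": -0.74,"ax": 0.0,"ay": 0.0,"az": 0.0},
    {"tx": 0,"ty": 0.0,"tz": -0.75,"ax": 0.0,"ay": 0.0,"az": 0.0},
    {"tx": 0.0,"ty": 0,"tz": -0.74,"ax": 0.0,"ay": 0.0,"az": 0.0},
    {"tx": 0.0,"ty": 0.0,"tz": -0.75,"ax": 0.0,"ay": 0.0,"az": 0},
    {"tx": 0,"ty": 0.0,"tz": -0.74,"ax": 0.0,"ay": 0.0,"az": 0.0},
  ],
)

```text
clock: 8.07
eef_pos: [415.1, -199.8, 137.7]
tcp_rot: [3.142, -0.0, -0.05]
contact_force: [0.6, 0.3, 0.2]
opening: 0.753
grasp_force: 0.0
```

Emit:
step_arm(
  moves=[
    {"tx": -0.06,"ty": -0.78,"tz": -0.21,"ax": 0.0,"ay": 0.0,"az": -0.11},
    {"tx": 0.07,"ty": -0.79,"tz": -0.22,"ax": 0.0,"ay": 0.0,"az": -0.11},
    {"tx": 0.21,"ty": -0.76,"tz": -0.21,"ax": 0.0,"ay": 0.0,"az": -0.109},
    {"tx": 0.34,"ty": -0.71,"tz": -0.22,"ax": 0.0,"ay": 0.0,"az": -0.11},
    {"tx": 0.45,"ty": -0.64,"tz": -0.21,"ax": 0.0,"ay": 0.0,"az": -0.11},
  ],
)

```text
clock: 8.7
eef_pos: [412.4, -100.9, 164.1]
tcp_rot: [3.141, -0.0, 0.818]
contact_force: [0.2, 0.2, -0.4]
opening: 0.75
grasp_force: 0.0
```

Emit:
step_arm(
  moves=[
    {"tx": 0.55,"ty": -0.56,"tz": -0.21,"ax": 0.0,"ay": 0.0,"az": -0.11},
    {"tx": 0.65,"ty": -0.45,"tz": -0.22,"ax": 0.0,"ay": 0.0,"az": -0.11},
    {"tx": 0.71,"ty": -0.34,"tz": -0.21,"ax": 0.0,"ay": 0.0,"az": -0.11},
    {"tx": 0.76,"ty": -0.21,"tz": -0.21,"ax": 0.0,"ay": 0.0,"az": -0.109},
    {"tx": 0.78,"ty": -0.07,"tz": -0.22,"ax": 0.0,"ay": 0.0,"az": -0.11},
  ],
)

```text
clock: 9.32
eef_pos: [409.5, -2.6, 190.8]
tcp_rot: [3.141, -0.0, 1.681]
contact_force: [0.4, -0.8, -0.3]
opening: 0.748
grasp_force: 0.0
```

Emit:
step_arm(
  moves=[
    {"tx": 0.79,"ty": 0.06,"tz": -0.21,"ax": 0.0,"ay": 0.0,"az": -0.11},
    {"tx": 0.76,"ty": 0.19,"tz": -0.22,"ax": 0.0,"ay": 0.0,"az": -0.11},
    {"tx": 0.72,"ty": 0.32,"tz": -0.21,"ax": 0.0,"ay": 0.0,"az": -0.11},
    {"tx": 0.65,"ty": 0.44,"tz": -0.21,"ax": 0.0,"ay": 0.0,"az": -0.109},
    {"tx": 0.57,"ty": 0.55,"tz": -0.22,"ax": 0.0,"ay": 0.0,"az": -0.11},
  ],
)

```text
clock: 9.95
eef_pos: [406.6, 95.9, 217.5]
tcp_rot: [3.142, 0.0, 2.543]
contact_force: [0.4, 0.2, 0.1]
opening: 0.751
grasp_force: 0.0
```

Emit:
step_arm(
  moves=[
    {"tx": 0,"ty": 0,"tz": 0,"ax": 0,"ay": 0,"az": 0},
    {"tx": 0,"ty": 0,"tz": 0,"ax": 0,"ay": 0,"az": 0},
  ],
  gripper=0.6,
)

```text
clock: 10.2
eef_pos: [406.6, 94.9, 217.1]
tcp_rot: [-3.141, -0.0, 2.535]
contact_force: [1.0, -0.7, -0.2]
opening: 0.6
grasp_force: 0.0
```

Run:
```python
from h import *
print(pose()[2])
a,d,c=grab("wrist");P=pts(d,c);np.savez("w2.npz",a=a,P=P,d=d)
t,dt,ct=grab("top");Pt=pts(dt,ct);np.savez("t2.npz",a=t,P=Pt)
x,y,z=P[...,0],P[...,1],P[...,2]
w=(abs(x-429)<45)&(abs(y-78)<45)
for lo,hi in((4,13),(6,60),(14,60),(22,60)):
    q=P[w&(z>lo)&(z<hi)];print(lo,len(q),q.mean(0).round(1),q.max(0),cv2.minAreaRect(q[:,:2].astype(np.float32)))
vu=np.argwhere(w);(v0,u0),(v1,u1)=vu.min(0),vu.max(0);print(u0,u1,v0,v1)
c1=cv2.resize(a[max(0,v0-10):v1+10,max(0,u0-10):u1+10],(400,400),interpolation=cv2.INTER_CUBIC)
c2=cv2.resize(t[80:240,240:400],(400,400),interpolation=cv2.INTER_CUBIC)
save("pics/d.png",np.hstack([c1,c2]))
```

```text
{'clock': 10.2, 'qpos': array([ 2.25790020e-01,  7.26803378e-02,  2.09386891e+00, -2.66265117e-04,
        9.75369707e-01, -7.37776204e-01]), 'qvel': array([-0.01080353,  0.00066693,  0.00434357,  0.00144639, -0.00085104,
       -0.00640438]), 'joint_efforts': array([ 5.64173386e-01, -3.57465112e+01, -3.03483224e+01,  3.43665993e-02,
       -1.43955651e-02, -4.85824433e-02]), 'eef_pos': array([406.55203951,  94.85502549, 217.11061585]), 'tcp_rot': array([-3.14120294e+00, -5.64100350e-05,  2.53451191e+00]), 'contact_force': array([ 0.97666105, -0.68102964, -0.20452702]), 'wrist_torque': array([-0.02818039,  0.02383727, -0.01370078]), 'grasp_force': 0.0, 'opening': 0.5998179662233387}
4 198 [428.7  83.9   9.3] [461.04799579  98.5665367   12.93777388] ((432.9393310546875, 81.64370727539062), (32.47420883178711, 54.914878845214844), 87.61743927001953)
6 666 [428.   83.4  19.4] [448.95627676  98.5665367   34.93195834] ((426.7943420410156, 84.58171081542969), (22.526477813720703, 41.7999153137207), 60.77021408081055)
14 471 [427.9  83.2  23. ] [448.95627676  98.38895474  34.93195834] ((426.6106262207031, 84.09849548339844), (19.789981842041016, 41.87125778198242), 61.5287971496582)
22 257 [426.7  83.7  27.2] [447.19012355  97.11683902  34.93195834] ((426.12225341796875, 83.28815460205078), (15.500972747802734, 40.66014099121094), 64.64917755126953)
86 351 136 383
```

View pics/d.png

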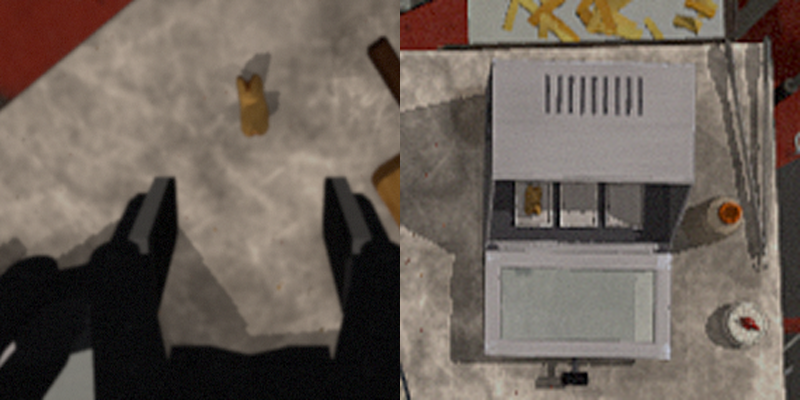

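```bash
cat >> h.py <<'E'
TH=np.radians(30)
def tcp(c,psi,zb,back=0):
    """TCP so that fingers hold a cookie standing at c (xy), long axis psi, base height zb; back = mm retreat along tool"""
    u=np.array([np.cos(psi),np.sin(psi),0]);a=np.sin(TH)*u+np.array([0,0,-np.cos(TH)])
    return np.array([c[0],c[1],zb+31.5])-8*u-a*back
E
python3 - <<'E'
from h import *
s=np.load("t2.npz");P=s["P"]
for u in (293,311,330):print(P[158:168,u,:].mean(0).round(1), np.median(P[158:168,u,2]))
c=(426.8,84.6);psi=-.5
plan([(tcp(c,psi,0,50),-TH,psi+np.pi),(tcp(c,psi,0),-TH,psi+np.pi,13)])
E
```

```text
[ 658.3 -148.8   74. ] 75.03259617233016
[ 658.4 -213.4   60. ] 60.7039932940138
[ 656.6 -280.1   60.3] 59.7994281509516
[{"tx": 0.07, "ty": 0.0, "tz": 0.95, "ax": -0.003, "ay": -0.056, "az": -0.011}, {"tx": 0.15, "ty": 0.0, "tz": 0.94, "ax": -0.003, "ay": -0.055, "az": -0.011}, {"tx": 0.24, "ty": -0.01, "tz": 0.92, "ax": -0.003, "ay": -0.056, "az": -0.011}, {"tx": 0.31, "ty": 0.0, "tz": 0.9, "ax": -0.003, "ay": -0.055, "az": -0.011}, {"tx": 0.39, "ty": 0.0, "tz": 0.86, "ax": -0.003, "ay": -0.056, "az": -0.011}]
[{"tx": 0.46, "ty": 0.0, "tz": 0.83, "ax": -0.003, "ay": -0.055, "az": -0.011}, {"tx": 0.0, "ty": 0.0, "tz": 0.5, "ax": 0.0, "ay": 0.0, "az": 0.0}, {"tx": 0.0, "ty": 0.0, "tz": 0.5, "ax": 0.0, "ay": 0.0, "az": 0.0}, {"tx": 0.0, "ty": 0.0, "tz": 0.5, "ax": 0.0, "ay": 0.0, "az": 0.0}, {"tx": 0.0, "ty": 0.0, "tz": 0.5, "ax": 0.0, "ay": 0.0, "az": 0.0}]
marks [6, 10] end [419.8  88.5  31.6] [-3.142  0.523  2.641]
```

Emit:
step_arm(
  moves=[
    {"tx": 0.07,"ty": 0.0,"tz": 0.95,"ax": -0.003,"ay": -0.056,"az": -0.011},
    {"tx": 0.15,"ty": 0.0,"tz": 0.94,"ax": -0.003,"ay": -0.055,"az": -0.011},
    {"tx": 0.24,"ty": -0.01,"tz": 0.92,"ax": -0.003,"ay": -0.056,"az": -0.011},
    {"tx": 0.31,"ty": 0.0,"tz": 0.9,"ax": -0.003,"ay": -0.055,"az": -0.011},
    {"tx": 0.39,"ty": 0.0,"tz": 0.86,"ax": -0.003,"ay": -0.056,"az": -0.011},
  ],
  gripper=0.55,
)

```text
clock: 10.92
eef_pos: [399.8, 97.5, 104.9]
tcp_rot: [3.141, 0.416, 2.616]
contact_force: [1.8, -1.4, -0.0]
opening: 0.55
grasp_force: 0.0
```

Emit:
step_arm(
  moves=[
    {"tx": 0.46,"ty": 0.0,"tz": 0.83,"ax": -0.003,"ay": -0.055,"az": -0.011},
    {"tx": 0,"ty": 0,"tz": 0,"ax": 0,"ay": 0,"az": 0},
    {"tx": 0,"ty": 0,"tz": 0,"ax": 0,"ay": 0,"az": 0},
  ],
)

```text
clock: 11.3
eef_pos: [399.6, 96.2, 90.6]
tcp_rot: [-3.131, 0.473, 2.628]
contact_force: [-0.6, 0.1, 0.3]
opening: 0.545
grasp_force: 0.0
```

Run:
```python
from h import *
p,q,s=pose();print(p,s["tcp_rot"],s["qpos"])
a,d,c=grab("wrist");P=pts(d,c)
x,y,z=P[...,0],P[...,1],P[...,2]
w=(abs(x-427)<30)&(abs(y-84)<30)&(z>4)&(z<45)
q2=P[w];print(len(q2),q2.mean(0),cv2.minAreaRect(q2[:,:2].astype(np.float32)))
# finger tips in tool frame: near-camera points
n=(d>0)&(d<200);T=q.inv().apply(P[n]-p);f=T[(T[:,2]>0)&(abs(T[:,1])<60)];print("tool frame fingers",f.max(0),f.min(0), len(f))
save("pics/e.png",cv2.resize(a,(512,384)))
c=(426.8,84.6);psi=-.5
plan([(tcp(c,psi,0),-TH,psi+np.pi,13)])
```

```text
[399.584479    96.19128005  90.58430431] [-3.13113654  0.47296372  2.62800336] [ 0.54924424  0.27295699  2.40143781 -1.08802569  0.47246803  0.48382469]
1681 [425.55211175  84.54718267  19.70041891] ((426.1314392089844, 83.7476806640625), (23.182600021362305, 42.629024505615234), 63.99675750732422)
tool frame fingers [124.56106817  59.99261347  85.35511797] [-1.10330478e+01 -5.99982989e+01  1.22725118e-02] 34770
[{"tx": 0.07, "ty": 0.03, "tz": 0.5, "ax": -0.002, "ay": -0.006, "az": -0.002}, {"tx": 0.07, "ty": 0.03, "tz": 0.5, "ax": -0.002, "ay": -0.007, "az": -0.001}, {"tx": 0.07, "ty": 0.02, "tz": 0.5, "ax": -0.002, "ay": -0.006, "az": -0.002}, {"tx": 0.08, "ty": 0.03, "tz": 0.5, "ax": -0.002, "ay": -0.006, "az": -0.001}, {"tx": 0.09, "ty": 0.02, "tz": 0.49, "ax": -0.002, "ay": -0.007, "az": -0.002}]
marks [5] end [419.8  88.5  31.5] [-3.141  0.524  2.641]
```

View pics/e.png

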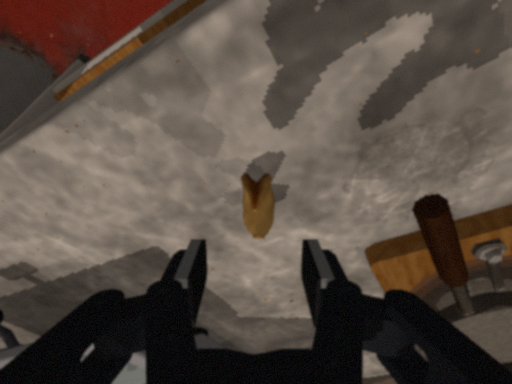

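Run:
```python
from h import *
c=(426.3,84.2);psi=-.47
plan([(tcp(c,psi,0),-TH,psi+np.pi,11)])
```

```text
[{"tx": 0.06, "ty": 0.02, "tz": 0.42, "ax": -0.003, "ay": -0.005, "az": -0.004}, {"tx": 0.06, "ty": 0.01, "tz": 0.41, "ax": -0.003, "ay": -0.006, "az": -0.004}, {"tx": 0.06, "ty": 0.02, "tz": 0.42, "ax": -0.004, "ay": -0.005, "az": -0.004}, {"tx": 0.07, "ty": 0.01, "tz": 0.41, "ax": -0.003, "ay": -0.005, "az": -0.005}, {"tx": 0.07, "ty": 0.01, "tz": 0.41, "ax": -0.003, "ay": -0.006, "az": -0.004}]
[{"tx": 0.07, "ty": 0.01, "tz": 0.42, "ax": -0.004, "ay": -0.005, "az": -0.004}]
marks [6] end [419.2  87.7  31.5] [3.141 0.524 2.672]
```

Emit:
step_arm(
  moves=[
    {"tx": 0.06,"ty": 0.02,"tz": 0.42,"ax": -0.003,"ay": -0.005,"az": -0.004},
    {"tx": 0.06,"ty": 0.01,"tz": 0.41,"ax": -0.003,"ay": -0.006,"az": -0.004},
    {"tx": 0.06,"ty": 0.02,"tz": 0.42,"ax": -0.004,"ay": -0.005,"az": -0.004},
    {"tx": 0.07,"ty": 0.01,"tz": 0.41,"ax": -0.003,"ay": -0.005,"az": -0.005},
    {"tx": 0.07,"ty": 0.01,"tz": 0.41,"ax": -0.003,"ay": -0.006,"az": -0.004},
  ],
)

```text
clock: 11.98
eef_pos: [419.2, 99.8, 62.6]
tcp_rot: [-3.117, 0.492, 2.665]
contact_force: [0.1, -0.2, -0.1]
opening: 0.549
grasp_force: 0.0
```

Emit:
step_arm(
  moves=[
    {"tx": 0.07,"ty": 0.01,"tz": 0.42,"ax": -0.004,"ay": -0.005,"az": -0.004},
    {"tx": 0,"ty": 0,"tz": 0,"ax": 0,"ay": 0,"az": 0},
    {"tx": 0,"ty": 0,"tz": 0,"ax": 0,"ay": 0,"az": 0},
  ],
)

```text
clock: 12.35
eef_pos: [422.7, 101.5, 59.4]
tcp_rot: [-3.111, 0.491, 2.673]
contact_force: [0.9, -0.4, -0.8]
opening: 0.554
grasp_force: 0.0
```

Run:
```python
from h import *
p,q,s=pose();print(p,s["tcp_rot"],s["qpos"])
c=(426.3,84.2);psi=-.47
plan([(tcp(c,psi,0),-TH,psi+np.pi,11)])
```

```text
[422.65566612 101.46016633  59.42513067] [-3.11126085  0.49090608  2.67296002] [ 0.5400599   0.38634275  2.37534015 -1.29482099  0.44580649  0.65748099]
[{"tx": 0.14, "ty": -0.17, "tz": 0.35, "ax": -0.006, "ay": -0.007, "az": 0.0}, {"tx": 0.14, "ty": -0.18, "tz": 0.35, "ax": -0.007, "ay": -0.007, "az": 0.001}, {"tx": 0.15, "ty": -0.18, "tz": 0.35, "ax": -0.006, "ay": -0.007, "az": 0.0}]
marks [3] end [419.2  87.8  31.5] [3.141 0.524 2.672]
```

```bash
cat >> h.py <<'E'
def tcp(c,psi,zb,back=0,th=np.radians(20)):
    u=np.array([np.cos(psi),np.sin(psi),0]);a=np.sin(th)*u+np.array([0,0,-np.cos(th)])
    return np.array([c[0],c[1],zb+31.8])-7*u-a*back
E
python3 - <<'E'
from h import *
c=(426.3,84.2);psi=-.47;t=np.radians(20)
plan([(tcp(c,psi,0,60),-t,psi+np.pi,13)],rmax=4)
E
```

```text
[{"tx": 0.01, "ty": -0.2, "tz": -0.44, "ax": -0.006, "ay": 0.03, "az": 0.0}, {"tx": 0.04, "ty": -0.19, "tz": -0.43, "ax": -0.007, "ay": 0.03, "az": 0.0}, {"tx": 0.05, "ty": -0.19, "tz": -0.44, "ax": -0.006, "ay": 0.03, "az": -0.001}]
marks [3] end [401.7  96.6  88.2] [-3.141  0.35   2.672]
```

Emit:
step_arm(
  moves=[
    {"tx": 0.01,"ty": -0.2,"tz": -0.44,"ax": -0.006,"ay": 0.03,"az": 0},
    {"tx": 0.04,"ty": -0.19,"tz": -0.43,"ax": -0.007,"ay": 0.03,"az": 0},
    {"tx": 0.05,"ty": -0.19,"tz": -0.44,"ax": -0.006,"ay": 0.03,"az": 0},
    {"tx": 0,"ty": 0,"tz": 0,"ax": 0,"ay": 0,"az": 0},
    {"tx": 0,"ty": 0,"tz": 0,"ax": 0,"ay": 0,"az": 0},
  ],
)

```text
clock: 12.98
eef_pos: [401.9, 96.5, 88.1]
tcp_rot: [3.141, 0.351, 2.67]
contact_force: [-0.7, 1.0, -0.3]
opening: 0.55
grasp_force: 0.0
```

Run:
```python
from h import *
p,q,s=pose();print(p,s["tcp_rot"],s["qpos"])
c=(426.3,84.2);psi=-.47;t=np.radians(20)
plan([(tcp(c,psi,0,40),-t,psi+np.pi,10),(tcp(c,psi,0),-t,psi+np.pi,10)],rmax=3)
```

```text
[401.94390741  96.45428777  88.11196399] [3.14100745 0.35088072 2.67003899] [ 0.44227555  0.25251238  2.36702826 -0.76012816  0.4055306   0.03030838]
[{"tx": 0.01, "ty": 0.0, "tz": 0.4, "ax": 0.0, "ay": 0.001, "az": 0.0}, {"tx": 0.0, "ty": 0.0, "tz": 0.39, "ax": 0.0, "ay": 0.0, "az": -0.001}, {"tx": 0.0, "ty": 0.0, "tz": 0.32, "ax": 0.0, "ay": 0.0, "az": 0.0}, {"tx": 0.0, "ty": 0.0, "tz": 0.32, "ax": 0.0, "ay": 0.0, "az": 0.0}, {"tx": 0.0, "ty": 0.0, "tz": 0.32, "ax": 0.0, "ay": 0.0, "az": 0.0}]
[{"tx": 0.0, "ty": 0.0, "tz": 0.32, "ax": 0.0, "ay": 0.0, "az": 0.0}, {"tx": 0.0, "ty": 0.0, "tz": 0.32, "ax": 0.0, "ay": 0.0, "az": 0.0}]
marks [2, 7] end [420.   87.3  31.9] [3.142 0.349 2.672]
```

Pose is reached well at 20°. Descend and close.

Emit:
step_arm(
  moves=[
    {"tx": 0,"ty": 0,"tz": 0.4,"ax": 0,"ay": 0,"az": 0},
    {"tx": 0,"ty": 0,"tz": 0.4,"ax": 0,"ay": 0,"az": 0},
    {"tx": 0,"ty": 0,"tz": 0.4,"ax": 0,"ay": 0,"az": 0},
    {"tx": 0,"ty": 0,"tz": 0.4,"ax": 0,"ay": 0,"az": 0},
    {"tx": 0,"ty": 0,"tz": 0.4,"ax": 0,"ay": 0,"az": 0},
  ],
)

```text
clock: 13.6
eef_pos: [416.9, 89.1, 40.2]
tcp_rot: [-3.141, 0.349, 2.672]
contact_force: [0.4, 0.1, 0.2]
opening: 0.552
grasp_force: 0.0
```

Emit:
step_arm(
  moves=[
    {"tx": 0,"ty": 0,"tz": 0.4,"ax": 0,"ay": 0,"az": 0},
    {"tx": 0,"ty": 0,"tz": 0,"ax": 0,"ay": 0,"az": 0},
    {"tx": 0,"ty": 0,"tz": 0,"ax": 0,"ay": 0,"az": 0},
  ],
)

```text
clock: 13.98
eef_pos: [419.9, 87.5, 31.7]
tcp_rot: [3.141, 0.349, 2.671]
contact_force: [-0.2, 0.0, 0.3]
opening: 0.548
grasp_force: 0.0
```

Run:
```python
from h import *
p,q,s=pose();print(p,s["tcp_rot"],s["qpos"],s["contact_force"])
a,d,c=grab("wrist");P=pts(d,c)
x,y,z=P[...,0],P[...,1],P[...,2]
save("pics/f.png",a)
```

```text
[419.90912835  87.45613185  31.66091758] [3.1414937  0.34937487 2.67119486] [ 0.396185    0.41792823  2.36212059 -1.12393047  0.29340918  0.3715609 ] [-0.21922605  0.04802493  0.30841851]
```

View pics/f.png

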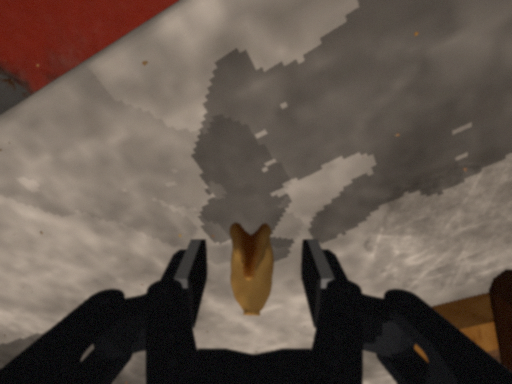

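Emit:
step_arm(
  moves=[
    {"tx": 0,"ty": 0,"tz": 0,"ax": 0,"ay": 0,"az": 0},
    {"tx": 0,"ty": 0,"tz": 0,"ax": 0,"ay": 0,"az": 0},
    {"tx": 0,"ty": 0,"tz": 0,"ax": 0,"ay": 0,"az": 0},
    {"tx": 0,"ty": 0,"tz": 0,"ax": 0,"ay": 0,"az": 0},
  ],
  gripper=0,
  newtons=20,
)

```text
clock: 14.52
eef_pos: [420.3, 87.4, 32.2]
tcp_rot: [3.14, 0.35, 2.67]
contact_force: [-2.0, 0.7, 6.6]
opening: 0.227
grasp_force: 19.9
```

Run:
```python
from h import *
t=np.radians(20)
p,q,s=pose()
e=plan([(p+[0,0,100],-t,-.47+np.pi,20),((420,-100,150),-t,Y+np.pi,22)],rmax=8)
```

```text
[{"tx": -0.23, "ty": 0.0, "tz": -0.63, "ax": 0.0, "ay": 0.0, "az": 0.0}, {"tx": -0.23, "ty": 0.0, "tz": -0.62, "ax": 0.0, "ay": 0.0, "az": 0.0}, {"tx": -0.23, "ty": 0.0, "tz": -0.63, "ax": 0.0, "ay": 0.0, "az": 0.0}, {"tx": -0.22, "ty": 0.0, "tz": -0.62, "ax": 0.0, "ay": 0.0, "az": 0.0}, {"tx": -0.23, "ty": 0.0, "tz": -0.63, "ax": 0.0, "ay": 0.001, "az": -0.001}]
[{"tx": -0.23, "ty": 0.0, "tz": -0.63, "ax": 0.001, "ay": 0.0, "az": 0.0}, {"tx": -0.38, "ty": -0.74, "tz": 0.05, "ax": -0.01, "ay": 0.0, "az": -0.028}, {"tx": -0.35, "ty": -0.76, "tz": 0.05, "ax": -0.011, "ay": 0.0, "az": -0.028}, {"tx": -0.31, "ty": -0.78, "tz": 0.03, "ax": -0.01, "ay": 0.0, "az": -0.028}, {"tx": -0.28, "ty": -0.79, "tz": 0.01, "ax": -0.01, "ay": 0.0, "az": -0.028}]
[{"tx": -0.24, "ty": -0.79, "tz": 0.01, "ax": -0.01, "ay": 0.0, "az": -0.028}, {"tx": -0.21, "ty": -0.81, "tz": -0.01, "ax": -0.011, "ay": 0.0, "az": -0.028}, {"tx": -0.18, "ty": -0.82, "tz": -0.02, "ax": -0.01, "ay": 0.0, "az": -0.028}, {"tx": -0.13, "ty": -0.83, "tz": -0.03, "ax": -0.01, "ay": 0.0, "az": -0.028}, {"tx": -0.1, "ty": -0.83, "tz": -0.05, "ax": -0.01, "ay": 0.0, "az": -0.028}]
marks [6, 15] end [ 420.  -100.1  149.9] [-3.141  0.348  3.093]
```

Emit:
step_arm(
  moves=[
    {"tx": 0,"ty": 0,"tz": 0,"ax": 0,"ay": 0,"az": 0},
    {"tx": 0,"ty": 0,"tz": 0,"ax": 0,"ay": 0,"az": 0},
    {"tx": 0.03,"ty": 0,"tz": 0.1,"ax": 0,"ay": 0,"az": 0},
    {"tx": 0.04,"ty": 0,"tz": 0.09,"ax": 0,"ay": 0,"az": 0},
    {"tx": 0,"ty": 0,"tz": 0,"ax": 0,"ay": 0,"az": 0},
  ],
  gripper=0.5,
)

```text
clock: 15.15
eef_pos: [420.0, 87.3, 26.5]
tcp_rot: [3.141, 0.349, 2.671]
contact_force: [0.6, 0.2, 0.0]
opening: 0.5
grasp_force: 0.0
```

Emit:
step_arm(
  moves=[
    {"tx": 0,"ty": 0,"tz": 0,"ax": 0,"ay": 0,"az": 0},
    {"tx": 0,"ty": 0,"tz": 0,"ax": 0,"ay": 0,"az": 0},
    {"tx": 0,"ty": 0,"tz": 0,"ax": 0,"ay": 0,"az": 0},
    {"tx": 0,"ty": 0,"tz": 0,"ax": 0,"ay": 0,"az": 0},
  ],
  gripper=0,
  newtons=20,
)

```text
clock: 15.65
eef_pos: [420.1, 87.3, 26.8]
tcp_rot: [3.141, 0.35, 2.671]
contact_force: [-1.6, -0.5, 1.4]
opening: 0.243
grasp_force: 19.5
```

Emit:
step_arm(
  moves=[
    {"tx": -0.23,"ty": 0,"tz": -0.63,"ax": 0,"ay": 0,"az": 0},
    {"tx": -0.23,"ty": 0,"tz": -0.63,"ax": 0,"ay": 0,"az": 0},
    {"tx": -0.23,"ty": 0,"tz": -0.63,"ax": 0,"ay": 0,"az": 0},
    {"tx": -0.23,"ty": 0,"tz": -0.63,"ax": 0,"ay": 0,"az": 0},
    {"tx": -0.23,"ty": 0,"tz": -0.63,"ax": 0,"ay": 0,"az": 0},
  ],
)

```text
clock: 16.27
eef_pos: [420.2, 87.4, 111.2]
tcp_rot: [3.14, 0.35, 2.671]
contact_force: [1.0, -0.8, 0.4]
opening: 0.241
grasp_force: 19.5
```

Run:
```python
from h import *
t=np.radians(20);t2=np.radians(22)
p,q,s=pose();print(p,s["opening"])
a,d,c=grab("wrist");P=pts(d,c);np.savez("w3.npz",a=a,P=P,d=d)
T=q.inv().apply(P.reshape(-1,3)-p).reshape(P.shape)
col=(a[...,0].astype(int)-a[...,2]>50)&(d>0)&(abs(T[...,1])<14)&(abs(T[...,0])<40)&(T[...,2]<50)&(T[...,2]>-20)
Q=P[col];print(len(Q),"cookie mean rel tcp",(Q.mean(0)-p).round(1),Q.min(0).round(1),Q.max(0).round(1))
base=(ov(65,-64,0))
target=tcp(base,Y,60.5-5+1.5,0)
print("place",target)
w=target+np.array([0,0,95])-ex*110
e=plan([((430,-60,150),-t,Y+np.pi,22),(w,-t2,Y+np.pi,22)],rmax=8)
plan([(target+[0,0,40]-ex*0,-t2,Y+np.pi,15),(target,-t2,Y+np.pi,10)],start=e)
```

```text
[420.20147692  87.39982979 111.2162162 ] 0.2411453497008692
2193 cookie mean rel tcp [ 9.6 -4.3 -4.4] [405.4  67.3  86.9] [447.9  99.4 119.2]
place [ 650.36237634 -275.00921722   88.8       ]
[{"tx": -0.48, "ty": -0.73, "tz": -0.05, "ax": -0.013, "ay": 0.0, "az": -0.036}, {"tx": -0.43, "ty": -0.75, "tz": -0.07, "ax": -0.013, "ay": 0.0, "az": -0.036}, {"tx": -0.39, "ty": -0.78, "tz": -0.09, "ax": -0.013, "ay": 0.001, "az": -0.036}, {"tx": -0.35, "ty": -0.79, "tz": -0.1, "ax": -0.013, "ay": 0.0, "az": -0.037}, {"tx": -0.3, "ty": -0.81, "tz": -0.12, "ax": -0.013, "ay": 0.0, "az": -0.036}]
[{"tx": -0.25, "ty": -0.83, "tz": -0.13, "ax": -0.013, "ay": 0.0, "az": -0.036}, {"tx": -0.21, "ty": -0.83, "tz": -0.15, "ax": -0.013, "ay": 0.001, "az": -0.036}, {"tx": -0.45, "ty": -0.74, "tz": 0.03, "ax": 0.0, "ay": -0.002, "az": 0.0}, {"tx": -0.46, "ty": -0.74, "tz": 0.04, "ax": 0.0, "ay": -0.002, "az": 0.0}, {"tx": -0.45, "ty": -0.75, "tz": 0.03, "ax": 0.0, "ay": -0.002, "az": 0.0}]
[{"tx": -0.45, "ty": -0.74, "tz": 0.04, "ax": 0.0, "ay": -0.002, "az": 0.0}, {"tx": -0.46, "ty": -0.74, "tz": 0.04, 
[... 903 characters left out ...]
: 0.0}]
[{"tx": -0.36, "ty": 0.0, "tz": 0.41, "ax": 0.0, "ay": 0.0, "az": 0.0}, {"tx": -0.36, "ty": 0.0, "tz": 0.41, "ax": 0.0, "ay": 0.0, "az": 0.0}, {"tx": -0.36, "ty": 0.0, "tz": 0.41, "ax": 0.0, "ay": 0.0, "az": 0.0}, {"tx": -0.36, "ty": 0.0, "tz": 0.41, "ax": 0.0, "ay": 0.0, "az": 0.0}, {"tx": 0.12, "ty": 0.0, "tz": 0.3, "ax": 0.0, "ay": 0.0, "az": 0.0}]
[{"tx": 0.12, "ty": 0.0, "tz": 0.3, "ax": 0.0, "ay": 0.0, "az": 0.0}, {"tx": 0.12, "ty": 0.0, "tz": 0.29, "ax": 0.0, "ay": 0.0, "az": 0.0}, {"tx": 0.12, "ty": 0.0, "tz": 0.3, "ax": 0.0, "ay": 0.0, "az": 0.0}, {"tx": 0.12, "ty": 0.0, "tz": 0.3, "ax": 0.0, "ay": 0.0, "az": 0.0}]
marks [9, 14] end [ 650.3 -275.1   88.7] [3.141 0.385 3.093]
```

Emit:
step_arm(
  moves=[
    {"tx": -0.48,"ty": -0.73,"tz": -0.05,"ax": -0.013,"ay": 0.0,"az": -0.036},
    {"tx": -0.43,"ty": -0.75,"tz": -0.07,"ax": -0.013,"ay": 0.0,"az": -0.036},
    {"tx": -0.39,"ty": -0.78,"tz": -0.09,"ax": -0.013,"ay": 0.001,"az": -0.036},
    {"tx": -0.35,"ty": -0.79,"tz": -0.1,"ax": -0.013,"ay": 0.0,"az": -0.037},
    {"tx": -0.3,"ty": -0.81,"tz": -0.12,"ax": -0.013,"ay": 0.0,"az": -0.036},
  ],
)

```text
clock: 16.95
eef_pos: [426.6, -18.8, 137.3]
tcp_rot: [-3.141, 0.348, 2.975]
contact_force: [0.4, 0.5, 0.2]
opening: 0.239
grasp_force: 19.5
```

Emit:
step_arm(
  moves=[
    {"tx": -0.25,"ty": -0.83,"tz": -0.13,"ax": -0.013,"ay": 0.0,"az": -0.036},
    {"tx": -0.21,"ty": -0.83,"tz": -0.15,"ax": -0.013,"ay": 0.001,"az": -0.036},
    {"tx": -0.45,"ty": -0.74,"tz": 0.03,"ax": 0.0,"ay": -0.002,"az": 0.0},
    {"tx": -0.46,"ty": -0.74,"tz": 0.04,"ax": 0.0,"ay": -0.002,"az": 0.0},
    {"tx": -0.45,"ty": -0.75,"tz": 0.03,"ax": 0.0,"ay": -0.002,"az": 0.0},
  ],
)

```text
clock: 17.58
eef_pos: [459.2, -117.9, 156.7]
tcp_rot: [-3.14, 0.355, 3.091]
contact_force: [0.6, 0.6, 0.4]
opening: 0.246
grasp_force: 19.5
```

Emit:
step_arm(
  moves=[
    {"tx": -0.45,"ty": -0.74,"tz": 0.04,"ax": 0.0,"ay": -0.002,"az": 0.0},
    {"tx": -0.46,"ty": -0.74,"tz": 0.04,"ax": 0.0,"ay": -0.002,"az": 0.0},
    {"tx": -0.45,"ty": -0.74,"tz": 0.04,"ax": 0.0,"ay": -0.002,"az": 0.0},
    {"tx": -0.45,"ty": -0.75,"tz": 0.04,"ax": 0.0,"ay": -0.002,"az": 0.0},
    {"tx": -0.45,"ty": -0.74,"tz": 0.05,"ax": 0.0,"ay": -0.002,"az": 0.0},
  ],
)

```text
clock: 18.2
eef_pos: [509.2, -213.3, 171.8]
tcp_rot: [-3.141, 0.371, 3.091]
contact_force: [0.0, 0.6, 0.1]
opening: 0.245
grasp_force: 19.5
```

Emit:
step_arm(
  moves=[
    {"tx": -0.45,"ty": -0.74,"tz": 0.04,"ax": 0.0,"ay": -0.002,"az": 0.0},
    {"tx": -0.46,"ty": -0.74,"tz": 0.05,"ax": 0.0,"ay": -0.002,"az": 0.0},
    {"tx": -0.45,"ty": -0.75,"tz": 0.04,"ax": 0.0,"ay": -0.003,"az": 0.0},
    {"tx": 0,"ty": 0,"tz": 0,"ax": 0,"ay": 0,"az": 0},
  ],
)

```text
clock: 18.7
eef_pos: [540.0, -271.5, 182.1]
tcp_rot: [-3.14, 0.384, 3.09]
contact_force: [-0.1, 0.4, -0.7]
opening: 0.242
grasp_force: 19.5
```

Run:
```python
from h import *
t=np.radians(22)
p,q,s=pose();print(p,s["tcp_rot"],s["qpos"],s["opening"])
a,d,c=grab("wrist");P=pts(d,c);np.savez("w4.npz",a=a,P=P,d=d)
save("pics/g.png",a)
target=tcp(ov(65,-64,0),Y,57)
plan([(target+[0,0,40],-t,Y+np.pi,16),(target,-t,Y+np.pi,8.5)])
```

```text
[ 540.0013045  -271.52875084  182.07821917] [-3.14014031  0.3836397   3.0902721 ] [-0.56446901  0.2805789   1.99027837  0.35081493  0.55978281 -2.35288031] 0.2416715851495184
[{"tx": -0.42, "ty": 0.01, "tz": 0.45, "ax": 0.0, "ay": 0.0, "az": 0.0}, {"tx": -0.42, "ty": 0.0, "tz": 0.46, "ax": 0.0, "ay": 0.0, "az": 0.0}, {"tx": -0.41, "ty": 0.01, "tz": 0.45, "ax": 0.0, "ay": 0.0, "az": -0.001}, {"tx": -0.42, "ty": 0.0, "tz": 0.45, "ax": -0.001, "ay": -0.001, "az": 0.0}, {"tx": -0.42, "ty": 0.01, "tz": 0.45, "ax": 0.0, "ay": 0.0, "az": 0.0}]
[{"tx": -0.42, "ty": 0.0, "tz": 0.46, "ax": 0.0, "ay": 0.0, "az": 0.0}, {"tx": -0.41, "ty": 0.01, "tz": 0.45, "ax": 0.0, "ay": 0.0, "az": -0.001}, {"tx": -0.42, "ty": 0.0, "tz": 0.45, "ax": 0.0, "ay": 0.0, "az": 0.0}, {"tx": 0.12, "ty": 0.0, "tz": 0.3, "ax": 0.0, "ay": 0.0, "az": 0.0}, {"tx": 0.12, "ty": 0.0, "tz": 0.29, "ax": 0.0, "ay": 0.0, "az": 0.0}]
[{"tx": 0.12, "ty": 0.0, "tz": 0.3, "ax": 0.0, "ay": 0.0, "az": 0.0}, {"tx": 0.12, "ty": 0.0, "tz": 0.3, "ax": 0.0, "ay": 0.0, "az": 0.0}, {"tx": 0.12, "ty": 0.0, "tz": 0.3, "ax": 0.0, "ay": 0.0, "az": 0.0}]
marks [8, 13] end [ 650.4 -275.1   88.7] [-3.141  0.384  3.094]
```

View pics/g.png

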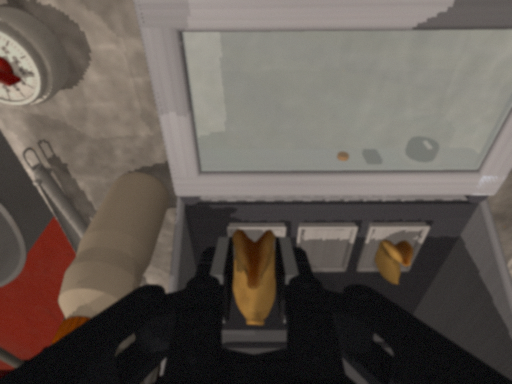

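Run:
```python
from h import *
s=np.load("w4.npz");P=s["P"];a=s["a"]
O=np.stack([(P-H)@ex,(P-H)@ey,P[...,2]],-1)
def lm(m,n):print(n,m.sum(),O[m].min(0).round(1),O[m].max(0).round(1),np.percentile(O[m],[5,95],axis=0).round(1).tolist())
V,U=np.mgrid[0:384,0:512]
br=a.min(-1)>110
m=br&(U>292)&(U<362)&(V>215)&(V<280)&(O[...,2]>55)&(O[...,2]<70);lm(m,"mid")
m=br&(U>222)&(U<290)&(V>215)&(V<280)&(O[...,2]>55)&(O[...,2]<70);lm(m,"right")
m=br&(U>362)&(U<435)&(V>215)&(V<280)&(O[...,2]>55)&(O[...,2]<70);lm(m,"left")
m=(O[...,2]>72)&(O[...,2]<100)&(U>365)&(U<425)&(V>225)&(V<290);lm(m,"cookie_in")
print([(u,O[248,u].round(1).tolist()) for u in (290,297,301,327,350,355,360)])
```

```text
mid 687 [ 33.6 -25.4  59.1] [56.5 27.  66.7] [[34.8, -23.3, 60.0], [54.2, 24.8, 66.0]]
right 177 [ 33.8 -77.5  59.3] [ 50.3 -37.6  66.7] [[34.4, -73.2, 60.1], [48.7, -38.5, 66.4]]
left 457 [33.9 38.1 59. ] [56.4 90.9 67.1] [[34.4, 39.3, 60.2], [53.5, 89.3, 66.2]]
cookie_in 837 [46.8 54.3 72. ] [87.  76.2 92. ] [[48.2, 56.0, 72.8], [83.2, 71.7, 89.7]]
[(290, [-58.6, -48.6, 169.2]), (297, [-52.4, -44.4, 163.9]), (301, [-51.6, -42.4, 163.2]), (327, [68.0, 5.5, 61.3]), (350, [61.8, 25.3, 66.6]), (355, [70.8, 33.7, 59.0]), (360, [71.9, 39.1, 58.0])]
```

Emit:
step_arm(
  moves=[
    {"tx": -0.42,"ty": 0.01,"tz": 0.45,"ax": 0.0,"ay": 0.0,"az": 0.0},
    {"tx": -0.42,"ty": 0.0,"tz": 0.46,"ax": 0.0,"ay": 0.0,"az": 0.0},
    {"tx": -0.41,"ty": 0.01,"tz": 0.45,"ax": 0.0,"ay": 0.0,"az": 0},
    {"tx": -0.42,"ty": 0.01,"tz": 0.45,"ax": 0,"ay": 0,"az": 0.0},
    {"tx": -0.42,"ty": 0.01,"tz": 0.45,"ax": 0.0,"ay": 0.0,"az": 0.0},
  ],
)

```text
clock: 19.38
eef_pos: [609.6, -272.1, 148.1]
tcp_rot: [-3.141, 0.382, 3.092]
contact_force: [0.5, -0.1, -0.2]
opening: 0.242
grasp_force: 19.5
```

Emit:
step_arm(
  moves=[
    {"tx": -0.42,"ty": 0.01,"tz": 0.46,"ax": 0.0,"ay": 0.0,"az": 0.0},
    {"tx": -0.41,"ty": 0.01,"tz": 0.45,"ax": 0.0,"ay": 0.0,"az": 0},
    {"tx": -0.42,"ty": 0.0,"tz": 0.45,"ax": 0.0,"ay": 0.0,"az": 0.0},
    {"tx": 0.12,"ty": 0.0,"tz": 0.3,"ax": 0.0,"ay": 0.0,"az": 0.0},
    {"tx": 0.12,"ty": 0.0,"tz": 0.29,"ax": 0.0,"ay": 0.0,"az": 0.0},
  ],
)

```text
clock: 20.0
eef_pos: [649.7, -273.8, 112.1]
tcp_rot: [-3.141, 0.382, 3.091]
contact_force: [-0.9, 0.7, -0.3]
opening: 0.246
grasp_force: 19.5
```

Emit:
step_arm(
  moves=[
    {"tx": 0.12,"ty": 0.0,"tz": 0.3,"ax": 0.0,"ay": 0.0,"az": 0.0},
    {"tx": 0.12,"ty": 0.0,"tz": 0.3,"ax": 0.0,"ay": 0.0,"az": 0.0},
    {"tx": 0,"ty": 0.0,"tz": 0,"ax": 0.0,"ay": 0.0,"az": 0.0},
    {"tx": 0,"ty": 0,"tz": 0,"ax": 0,"ay": 0,"az": 0},
  ],
)

```text
clock: 20.5
eef_pos: [650.3, -274.1, 97.0]
tcp_rot: [-3.141, 0.383, 3.091]
contact_force: [0.3, -0.2, -0.3]
opening: 0.246
grasp_force: 19.5
```

Run:
```python
from h import *
t=np.radians(22)
p,q,s=pose();print(p,s["tcp_rot"],s["opening"],s["contact_force"])
target=tcp(ov(65,-63.5,0),Y,56.5);print(target)
plan([(target,-t,Y+np.pi,6)])
```

```text
[ 650.25183126 -274.06251505   96.99373918] [-3.14071623  0.3827279   3.0912575 ] 0.24576345975837546 [ 0.2973122  -0.15661978 -0.29806147]
[ 650.38636712 -274.50979311   88.3       ]
[{"tx": 0.06, "ty": -0.01, "tz": 0.16, "ax": -0.001, "ay": 0.0, "az": -0.001}, {"tx": 0.06, "ty": -0.01, "tz": 0.16, "ax": 0.0, "ay": -0.001, "az": 0.0}]
marks [2] end [ 650.4 -274.6   88.5] [3.142 0.384 3.093]
```

Emit:
step_arm(
  moves=[
    {"tx": 0.06,"ty": 0,"tz": 0.16,"ax": 0,"ay": 0.0,"az": 0},
    {"tx": 0.06,"ty": 0,"tz": 0.16,"ax": 0.0,"ay": 0,"az": 0.0},
    {"tx": 0,"ty": 0,"tz": 0,"ax": 0,"ay": 0,"az": 0},
  ],
)

```text
clock: 20.88
eef_pos: [650.1, -273.8, 87.7]
tcp_rot: [-3.141, 0.382, 3.091]
contact_force: [-0.4, -0.3, 0.2]
opening: 0.244
grasp_force: 19.5
```

Emit:
step_arm(
  moves=[
    {"tx": 0.01,"ty": 0,"tz": 0.03,"ax": 0,"ay": 0,"az": 0},
    {"tx": 0,"ty": 0,"tz": 0,"ax": 0,"ay": 0,"az": 0},
  ],
)

```text
clock: 21.12
eef_pos: [650.5, -274.0, 87.5]
tcp_rot: [-3.141, 0.383, 3.091]
contact_force: [-0.3, -0.0, 0.1]
opening: 0.245
grasp_force: 19.6
```

Emit:
step_arm(
  moves=[
    {"tx": 0,"ty": 0,"tz": 0,"ax": 0,"ay": 0,"az": 0},
    {"tx": 0,"ty": 0,"tz": 0,"ax": 0,"ay": 0,"az": 0},
    {"tx": 0,"ty": 0,"tz": 0,"ax": 0,"ay": 0,"az": 0},
    {"tx": 0,"ty": 0,"tz": -0.3,"ax": 0,"ay": 0,"az": 0},
    {"tx": 0,"ty": 0,"tz": -0.6,"ax": 0,"ay": 0,"az": 0},
  ],
  gripper=0.5,
)

```text
clock: 21.75
eef_pos: [641.6, -273.2, 108.6]
tcp_rot: [-3.141, 0.382, 3.091]
contact_force: [-0.3, 0.2, -0.5]
opening: 0.502
grasp_force: 0.0
```

Emit:
step_arm(
  moves=[
    {"tx": 0.2,"ty": 0,"tz": -0.8,"ax": 0,"ay": 0,"az": 0},
    {"tx": 0.5,"ty": 0,"tz": -0.8,"ax": 0,"ay": 0,"az": 0},
    {"tx": 0.7,"ty": 0,"tz": -0.6,"ax": 0,"ay": 0,"az": 0},
    {"tx": 0.8,"ty": 0,"tz": -0.5,"ax": 0,"ay": 0,"az": 0},
    {"tx": 0.9,"ty": 0,"tz": -0.3,"ax": 0,"ay": 0,"az": 0},
  ],
)

```text
clock: 22.38
eef_pos: [541.9, -268.6, 150.9]
tcp_rot: [-3.14, 0.385, 3.092]
contact_force: [-0.7, 0.1, 1.3]
opening: 0.498
grasp_force: 0.0
```

Run:
```python
from h import *
p,q,s=pose();print(p,s["tcp_rot"],s["opening"])
a,d,c=grab("wrist");P=pts(d,c);np.savez("w5.npz",a=a,P=P,d=d)
O=np.stack([(P-H)@ex,(P-H)@ey,P[...,2]],-1)
m=(d>0)&(O[...,2]>70)&(O[...,2]<105)&(abs(O[...,0]-65)<40)&(abs(O[...,1]+64)<25)
print(m.sum(),O[m].min(0),O[m].max(0),np.percentile(O[m],[2,98],axis=0))
t,dt,ct=grab("top");Pt=pts(dt,ct)
x,y,z=Pt[...,0],Pt[...,1],Pt[...,2];w=(abs(x-432)<40)&(abs(y-317)<40)&(z>6)&(z<60);print(w.sum(),cv2.minAreaRect(Pt[w][:,:2].astype(np.float32)))
# look pose for cookie b, psi ~ .87
psi=.87;u=np.array([np.cos(psi),np.sin(psi)]);lk=np.array([430,315])-40*u
plan([((450,-50,230),-.2,3.5,40),((lk[0],lk[1],190),-.2,psi+np.pi,40)],rmax=9)
```

```text
[ 541.85964336 -268.5533267   150.86340833] [-3.13966808  0.38459625  3.09190784] 0.4977004449403321
924 [ 44.7047732  -72.62819882  70.01629041] [ 87.42958336 -51.14888528  94.8689296 ] [[ 45.64854286 -71.54530011  70.69972188]
 [ 85.43908216 -53.10121902  93.63422424]]
105 ((435.5227355957031, 317.142822265625), (73.0313491821289, 78.8569107055664), 3.7663326263427734)
[{"tx": 0.37, "ty": 1.22, "tz": -0.64, "ax": -0.011, "ay": 0.016, "az": -0.036}, {"tx": 0.31, "ty": 1.24, "tz": -0.61, "ax": -0.01, "ay": 0.017, "az": -0.035}, {"tx": 0.26, "ty": 1.28, "tz": -0.59, "ax": -0.011, "ay": 0.016, "az": -0.036}, {"tx": 0.2, "ty": 1.29, "tz": -0.55, "ax": -0.011, "ay": 0.016, "az": -0.036}, {"tx": 0.14, "ty": 1.32, "tz": -0.53, "ax": -0.011, "ay": 0.017, "az": -0.036}]
[{"tx": 0.07, "ty": 1.32, "tz": -0.51, "ax": -0.01, "ay": 0.016, "az": -0.035}, {"tx": 0.02, "ty": 1.34, "tz": -0.48, "ax": -0.011, "ay": 0.016, "az": -0.036}, {"tx": -0.29, "ty": 1.46, "tz": 0.24, "ax": -0.007, "ay": 0.0, "az": -0.035}, {"tx": -0.37, "ty": 1.45, "tz": 0.26, "ax": -0.007, "ay": 0.0, "az": -0.036}, {"tx": -0.45, "ty": 1.41, "tz": 0.27, "ax": -0.008, "ay": 0.0, "az": -0.035}]
[{"tx": -0.52, "ty": 1.39, "tz": 0.29, "ax": -0.007, "ay": 0.0, "az": -0.036}, {"tx": -0.61, "ty": 1.35, "tz": 0.3, "ax": -0.007, "ay": 0.0, "az": -0.035}, {"tx": -0.67, "ty": 1.32, "tz": 0.32, "ax": -0.007, "ay": 0.0, "az": -0.036}, {"tx": -0.75, "ty": 1.26, "tz": 0.34, "ax": -0.007, "ay": 0.0, "az": -0.035}, {"tx": -0.82, "ty": 1.23, "tz": 0.34, "ax": -0.008, "ay": 0.0, "az": -0.036}]
[{"tx": -0.89, "ty": 1.16, "tz": 0.37, "ax": -0.007, "ay": 0.0, "az": -0.035}]
marks [7, 16] end [404.3 284.4 189.9] [ 3.141  0.2   -2.272]
```

Run:
```python
from h import *
psi=.87;u=np.array([np.cos(psi),np.sin(psi)]);lk=np.array([430,315])-40*u
plan([((450,-50,230),-.2,3.5,28),((lk[0],lk[1],190),-.2,psi+np.pi,25.5)],rmax=9)
```

```text
[{"tx": 0.28, "ty": 0.95, "tz": -0.5, "ax": -0.008, "ay": 0.013, "az": -0.028}, {"tx": 0.26, "ty": 0.96, "tz": -0.48, "ax": -0.009, "ay": 0.012, "az": -0.028}, {"tx": 0.21, "ty": 0.98, "tz": -0.46, "ax": -0.008, "ay": 0.013, "az": -0.027}, {"tx": 0.19, "ty": 1.0, "tz": -0.45, "ax": -0.008, "ay": 0.013, "az": -0.028}, {"tx": 0.15, "ty": 1.01, "tz": -0.43, "ax": -0.009, "ay": 0.012, "az": -0.028}]
[{"tx": 0.11, "ty": 1.02, "tz": -0.41, "ax": -0.008, "ay": 0.013, "az": -0.028}, {"tx": 0.08, "ty": 1.03, "tz": -0.4, "ax": -0.008, "ay": 0.013, "az": -0.028}, {"tx": 0.04, "ty": 1.04, "tz": -0.39, "ax": -0.009, "ay": 0.012, "az": -0.027}, {"tx": 0.0, "ty": 1.04, "tz": -0.37, "ax": -0.008, "ay": 0.013, "az": -0.028}, {"tx": -0.19, "ty": 0.94, "tz": 0.15, "ax": -0.005, "ay": 0.0, "az": -0.023}]
[{"tx": -0.21, "ty": 0.93, "tz": 0.17, "ax": -0.004, "ay": 0.0, "az": -0.023}, {"tx": -0.26, "ty": 0.93, "tz": 0.16, "ax": -0.005, "ay": 0.0, "az": -0.022}, {"tx": -0.28, "ty": 0.91, "tz": 0.18, "ax": -0.005, "ay": 0.0, "az": -0.023}, {"tx": -0.32, "ty": 0.9, "tz": 0.18, "ax": -0.004, "ay": 0.0, "az": -0.023}, {"tx": -0.35, "ty": 0.88, "tz": 0.19, "ax": -0.005, "ay": 0.0, "az": -0.023}]
[{"tx": -0.38, "ty": 0.88, "tz": 0.19, "ax": -0.004, "ay": 0.0, "az": -0.023}, {"tx": -0.41, "ty": 0.85, "tz": 0.2, "ax": -0.005, "ay": 0.0, "az": -0.022}, {"tx": -0.44, "ty": 0.84, "tz": 0.21, "ax": -0.005, "ay": 0.0, "az": -0.023}, {"tx": -0.47, "ty": 0.82, "tz": 0.21, "ax": -0.004, "ay": 0.0, "az": -0.023}, {"tx": -0.51, "ty": 0.81, "tz": 0.22, "ax": -0.005, "ay": 0.0, "az": -0.023}]
[{"tx": -0.53, "ty": 0.78, "tz": 0.23, "ax": -0.005, "ay": 0.0, "az": -0.023}, {"tx": -0.55, "ty": 0.76, "tz": 0.23, "ax": -0.004, "ay": 0.0, "az": -0.022}, {"tx": -0.59, "ty": 0.74, "tz": 0.23, "ax": -0.005, "ay": 0.0, "az": -0.023}]
marks [9, 23] end [404.3 284.5 190. ] [ 3.141  0.2   -2.272]
```

Emit:
step_arm(
  moves=[
    {"tx": 0.28,"ty": 0.95,"tz": -0.5,"ax": -0.008,"ay": 0.013,"az": -0.028},
    {"tx": 0.26,"ty": 0.96,"tz": -0.48,"ax": -0.009,"ay": 0.012,"az": -0.028},
    {"tx": 0.21,"ty": 0.98,"tz": -0.46,"ax": -0.008,"ay": 0.013,"az": -0.027},
    {"tx": 0.19,"ty": 1.0,"tz": -0.45,"ax": -0.008,"ay": 0.013,"az": -0.028},
    {"tx": 0.15,"ty": 1.0,"tz": -0.43,"ax": -0.009,"ay": 0.012,"az": -0.028},
  ],
)

```text
clock: 23.1
eef_pos: [491.7, -146.0, 194.4]
tcp_rot: [-3.131, 0.281, -2.958]
contact_force: [1.2, -0.1, -0.0]
opening: 0.501
grasp_force: 0.0
```

Emit:
step_arm(
  moves=[
    {"tx": 0.11,"ty": 1.0,"tz": -0.41,"ax": -0.008,"ay": 0.013,"az": -0.028},
    {"tx": 0.08,"ty": 1.0,"tz": -0.4,"ax": -0.008,"ay": 0.013,"az": -0.028},
    {"tx": 0.04,"ty": 1.0,"tz": -0.39,"ax": -0.009,"ay": 0.012,"az": -0.027},
    {"tx": 0.0,"ty": 1.0,"tz": -0.37,"ax": -0.008,"ay": 0.013,"az": -0.028},
    {"tx": -0.19,"ty": 0.94,"tz": 0.15,"ax": -0.005,"ay": 0.0,"az": -0.023},
  ],
)

```text
clock: 23.72
eef_pos: [449.7, -28.7, 228.0]
tcp_rot: [-3.14, 0.202, -2.743]
contact_force: [-0.2, -0.2, -0.5]
opening: 0.501
grasp_force: 0.0
```

Emit:
step_arm(
  moves=[
    {"tx": -0.21,"ty": 0.93,"tz": 0.17,"ax": -0.004,"ay": 0.0,"az": -0.023},
    {"tx": -0.26,"ty": 0.93,"tz": 0.16,"ax": -0.005,"ay": 0.0,"az": -0.022},
    {"tx": -0.28,"ty": 0.91,"tz": 0.18,"ax": -0.005,"ay": 0.0,"az": -0.023},
    {"tx": -0.32,"ty": 0.9,"tz": 0.18,"ax": -0.004,"ay": 0.0,"az": -0.023},
    {"tx": -0.35,"ty": 0.88,"tz": 0.19,"ax": -0.005,"ay": 0.0,"az": -0.023},
  ],
)

```text
clock: 24.35
eef_pos: [432.7, 90.7, 212.4]
tcp_rot: [-3.14, 0.201, -2.56]
contact_force: [-0.3, 0.6, 0.1]
opening: 0.501
grasp_force: 0.0
```

Emit:
step_arm(
  moves=[
    {"tx": -0.38,"ty": 0.88,"tz": 0.19,"ax": -0.004,"ay": 0.0,"az": -0.023},
    {"tx": -0.41,"ty": 0.85,"tz": 0.2,"ax": -0.005,"ay": 0.0,"az": -0.022},
    {"tx": -0.44,"ty": 0.84,"tz": 0.21,"ax": -0.005,"ay": 0.0,"az": -0.023},
    {"tx": -0.47,"ty": 0.82,"tz": 0.21,"ax": -0.004,"ay": 0.0,"az": -0.023},
    {"tx": -0.51,"ty": 0.81,"tz": 0.22,"ax": -0.005,"ay": 0.0,"az": -0.023},
  ],
)

```text
clock: 24.98
eef_pos: [416.0, 210.2, 198.1]
tcp_rot: [-3.14, 0.2, -2.377]
contact_force: [-0.1, -0.2, 0.0]
opening: 0.498
grasp_force: 0.0
```

Emit:
step_arm(
  moves=[
    {"tx": -0.53,"ty": 0.78,"tz": 0.23,"ax": -0.005,"ay": 0.0,"az": -0.023},
    {"tx": -0.55,"ty": 0.76,"tz": 0.23,"ax": -0.004,"ay": 0.0,"az": -0.022},
    {"tx": -0.59,"ty": 0.74,"tz": 0.23,"ax": -0.005,"ay": 0.0,"az": -0.023},
    {"tx": 0,"ty": 0,"tz": 0,"ax": 0,"ay": 0,"az": 0},
    {"tx": 0,"ty": 0,"tz": 0,"ax": 0,"ay": 0,"az": 0},
  ],
  gripper=0.58,
)

```text
clock: 25.6
eef_pos: [406.4, 280.4, 189.2]
tcp_rot: [-3.141, 0.2, -2.27]
contact_force: [0.3, 0.4, -0.1]
opening: 0.579
grasp_force: 0.0
```

Run:
```python
from h import *
p,q,s=pose();print(p,s["tcp_rot"],s["qpos"])
a,d,c=grab("wrist");P=pts(d,c);np.savez("w6.npz",a=a,P=P,d=d)
x,y,z=P[...,0],P[...,1],P[...,2]
w=(abs(x-430)<40)&(abs(y-315)<40)&(d>0)
for lo,hi in((6,60),(14,60),(20,60)):
    m=(w&(z>lo)&(z<hi)).astype(np.uint8);n,l,st,ce=cv2.connectedComponentsWithStats(m);i=1+st[1:,4].argmax();q2=P[l==i]
    print(lo,len(q2),q2.max(0),cv2.minAreaRect(q2[:,:2].astype(np.float32)),ce[i])
```

```text
[406.41629612 280.36005658 189.19503311] [-3.14089361  0.199819   -2.27048032] [ 0.56244974  0.1492614   2.09840238  0.0921288   0.70520877 -1.9439143 ]
6 912 [452.31796105 341.51173977  30.83364482] ((428.7763671875, 320.0784606933594), (43.224205017089844, 26.03177833557129), 38.430442810058594) [260.12938596 186.45504386]
14 344 [452.31796105 341.51173977  30.5559208 ] ((438.6377868652344, 328.0206298828125), (17.723976135253906, 22.536170959472656), 37.83576202392578) [258.60755814 198.49127907]
20 171 [450.04393422 340.22054762  30.5559208 ] ((440.69476318359375, 329.6576232910156), (12.466638565063477, 17.06673812866211), 37.83576202392578) [258.57309942 202.14619883]
```

Run:
```python
from h import *
c=(428.5,320);psi=.67;t=np.radians(20)
e=plan([(tcp(c,psi,-5.3,55),-t,psi+np.pi,22)],rmax=7)
e=plan([(tcp(c,psi,-5.3),-t,psi+np.pi,12)],start=e)
```

```text
[{"tx": 0.02, "ty": 0.09, "tz": 0.75, "ax": 0.006, "ay": -0.016, "az": 0.02}, {"tx": 0.04, "ty": 0.1, "tz": 0.75, "ax": 0.005, "ay": -0.016, "az": 0.021}, {"tx": 0.07, "ty": 0.11, "tz": 0.75, "ax": 0.006, "ay": -0.015, "az": 0.02}, {"tx": 0.08, "ty": 0.11, "tz": 0.74, "ax": 0.006, "ay": -0.016, "az": 0.021}, {"tx": 0.11, "ty": 0.11, "tz": 0.74, "ax": 0.006, "ay": -0.016, "az": 0.02}]
[{"tx": 0.13, "ty": 0.12, "tz": 0.74, "ax": 0.005, "ay": -0.016, "az": 0.021}]
marks [6] end [408.3 304.1  78.2] [ 3.141  0.35  -2.472]
[{"tx": 0.0, "ty": 0.0, "tz": 0.44, "ax": 0.0, "ay": 0.0, "az": 0.0}, {"tx": 0.0, "ty": 0.0, "tz": 0.44, "ax": 0.0, "ay": 0.0, "az": 0.0}, {"tx": 0.0, "ty": 0.0, "tz": 0.44, "ax": 0.0, "ay": 0.0, "az": 0.0}, {"tx": 0.0, "ty": 0.0, "tz": 0.44, "ax": 0.0, "ay": 0.0, "az": 0.0}, {"tx": 0.0, "ty": 0.0, "tz": 0.44, "ax": 0.0, "ay": 0.0, "az": 0.0}]
marks [5] end [423.  315.8  26.5] [ 3.141  0.35  -2.472]
```

Emit:
step_arm(
  moves=[
    {"tx": 0.02,"ty": 0.09,"tz": 0.75,"ax": 0.006,"ay": -0.016,"az": 0.02},
    {"tx": 0.04,"ty": 0.1,"tz": 0.75,"ax": 0.005,"ay": -0.016,"az": 0.021},
    {"tx": 0.07,"ty": 0.11,"tz": 0.75,"ax": 0.006,"ay": -0.015,"az": 0.02},
    {"tx": 0.08,"ty": 0.11,"tz": 0.74,"ax": 0.006,"ay": -0.016,"az": 0.021},
    {"tx": 0.11,"ty": 0.11,"tz": 0.74,"ax": 0.006,"ay": -0.016,"az": 0.02},
  ],
)

```text
clock: 26.28
eef_pos: [408.6, 299.8, 96.3]
tcp_rot: [-3.139, 0.326, -2.439]
contact_force: [0.8, -0.7, -0.7]
opening: 0.578
grasp_force: 0.0
```

Emit:
step_arm(
  moves=[
    {"tx": 0.13,"ty": 0.12,"tz": 0.74,"ax": 0.005,"ay": -0.016,"az": 0.021},
    {"tx": 0,"ty": 0,"tz": 0,"ax": 0,"ay": 0,"az": 0},
    {"tx": 0,"ty": 0,"tz": 0,"ax": 0,"ay": 0,"az": 0},
  ],
)

```text
clock: 26.65
eef_pos: [409.0, 304.3, 78.6]
tcp_rot: [3.141, 0.35, -2.472]
contact_force: [-0.1, 0.8, 0.6]
opening: 0.579
grasp_force: 0.0
```

Run:
```python
from h import *
p,q,s=pose();print(p,s["tcp_rot"],s["qpos"])
a,d,c=grab("wrist");P=pts(d,c)
x,y,z=P[...,0],P[...,1],P[...,2]
m=((abs(x-429)<40)&(abs(y-320)<40)&(d>0)&(z>5)&(z<40)).astype(np.uint8);n,l,st,ce=cv2.connectedComponentsWithStats(m);i=1+st[1:,4].argmax();q2=P[l==i]
print(len(q2),q2.max(0),cv2.minAreaRect(q2[:,:2].astype(np.float32)))
c=(428.5,320);psi=.67;t=np.radians(20)
e=plan([(tcp(c,psi,-5.3),-t,psi+np.pi,12)])
```

```text
[409.02715328 304.30834833  78.57114142] [ 3.14101644  0.34998346 -2.47164882] [ 0.62720742  0.34450534  2.24578578  0.07588345  0.20220156 -1.68528842]
2130 [452.36291008 341.81400874  30.51974764] ((428.75823974609375, 320.0380554199219), (43.225929260253906, 26.284879684448242), 38.741050720214844)
[{"tx": 0.01, "ty": 0.0, "tz": 0.44, "ax": 0.0, "ay": 0.0, "az": 0.0}, {"tx": 0.01, "ty": 0.0, "tz": 0.44, "ax": 0.0, "ay": 0.0, "az": 0.0}, {"tx": 0.01, "ty": 0.0, "tz": 0.45, "ax": 0.0, "ay": 0.001, "az": 0.0}, {"tx": 0.02, "ty": 0.01, "tz": 0.44, "ax": 0.0, "ay": 0.0, "az": 0.0}, {"tx": 0.01, "ty": 0.0, "tz": 0.44, "ax": 0.0, "ay": 0.0, "az": 0.0}]
marks [5] end [422.9 315.7  26.5] [ 3.141  0.349 -2.472]
```

Emit:
step_arm(
  moves=[
    {"tx": 0.01,"ty": 0,"tz": 0.44,"ax": 0,"ay": 0,"az": 0},
    {"tx": 0.01,"ty": 0,"tz": 0.44,"ax": 0,"ay": 0,"az": 0},
    {"tx": 0.01,"ty": 0,"tz": 0.44,"ax": 0,"ay": 0,"az": 0},
    {"tx": 0.01,"ty": 0,"tz": 0.44,"ax": 0,"ay": 0,"az": 0},
    {"tx": 0.01,"ty": 0,"tz": 0.44,"ax": 0,"ay": 0,"az": 0},
  ],
)

```text
clock: 27.32
eef_pos: [422.6, 315.6, 24.9]
tcp_rot: [3.141, 0.35, -2.472]
contact_force: [0.8, 0.0, 0.8]
opening: 0.582
grasp_force: 0.0
```

Emit:
step_arm(
  moves=[
    {"tx": 0,"ty": 0,"tz": 0,"ax": 0,"ay": 0,"az": 0},
    {"tx": 0,"ty": 0,"tz": 0,"ax": 0,"ay": 0,"az": 0},
  ],
)

```text
clock: 27.58
eef_pos: [422.4, 315.4, 25.8]
tcp_rot: [3.141, 0.35, -2.472]
contact_force: [-0.2, -0.9, 0.6]
opening: 0.581
grasp_force: 0.0
```

Run:
```python
from h import *
p,q,s=pose();print(p,s["tcp_rot"],s["qpos"])
```

```text
[422.37453433 315.44613363  25.77623237] [ 3.14078593  0.34963109 -2.47185954] [ 0.62992916  0.48232466  2.22502395  0.16865995  0.08611407 -1.77624154]
```

Emit:
step_arm(
  moves=[
    {"tx": 0,"ty": 0,"tz": 0,"ax": 0,"ay": 0,"az": 0},
    {"tx": 0,"ty": 0,"tz": 0,"ax": 0,"ay": 0,"az": 0},
    {"tx": 0,"ty": 0,"tz": 0,"ax": 0,"ay": 0,"az": 0},
    {"tx": 0,"ty": 0,"tz": 0,"ax": 0,"ay": 0,"az": 0},
    {"tx": 0,"ty": 0,"tz": 0,"ax": 0,"ay": 0,"az": 0},
  ],
  gripper=0,
  newtons=20,
)

```text
clock: 28.2
eef_pos: [422.6, 315.5, 26.3]
tcp_rot: [3.141, 0.351, -2.472]
contact_force: [-1.9, -3.0, 6.1]
opening: 0.297
grasp_force: 19.8
```

Run:
```python
from h import *
p,q,s=pose();print(p,s["tcp_rot"],s["qpos"])
t=np.radians(20);t2=np.radians(22);psi=.67
tg=tcp(ov(65,0.6,0),Y,56.5);w=tg+[0,0,95]-ex*110;print(w)
e=plan([(p+[0,0,145],-t,psi+np.pi,22),((440,120,180),-t,.35+np.pi,23),(w,-t2,Y+np.pi,23)],rmax=6)
```

```text
[422.62014048 315.5418419   26.30694511] [ 3.1408375   0.3507267  -2.47199625] [ 0.62981184  0.48130832  2.22511347  0.16879394  0.08594326 -1.77634432]
[ 543.58868144 -205.20564942  183.3       ]
[{"tx": -0.28, "ty": 0.0, "tz": -0.78, "ax": 0.0, "ay": 0.0, "az": 0.0}, {"tx": -0.29, "ty": 0.0, "tz": -0.78, "ax": 0.0, "ay": 0.0, "az": 0.0}, {"tx": -0.28, "ty": 0.0, "tz": -0.77, "ax": 0.0, "ay": 0.0, "az": 0.0}, {"tx": -0.29, "ty": 0.0, "tz": -0.78, "ax": 0.0, "ay": 0.001, "az": 0.0}, {"tx": -0.28, "ty": 0.0, "tz": -0.78, "ax": 0.0, "ay": 0.0, "az": 0.0}]
[{"tx": -0.29, "ty": 0.0, "tz": -0.78, "ax": 0.0, "ay": 0.0, "az": 0.0}, {"tx": -0.28, "ty": 0.0, "tz": -0.78, "ax": 0.0, "ay": 0.0, "az": 0.0}, {"tx": 0.44, "ty": -0.73, "tz": -0.2, "ax": 0.008, "ay": 0.0, "az": 0.021}, {"tx": 0.41, "ty": -0.74, "tz": -0.19, "ax": 0.008, "ay": 0.0, "az": 0.021}, {"tx": 0.39, "ty": -0.76, "tz": -0.18, "ax": 0.007, "ay": 0.0, "az": 0.022}]
[{"tx": 0.36, "ty": -0.78, "tz": -0.18, "ax": 0.008, "ay": 0.0, "az": 0.021}, {"tx": 0.33, "ty": -0.79, "tz": -0.16, "ax": 0.008, "ay": 0.0, "az": 0.021}, {"tx": 0.3
[... 864 characters left out ...]
: -0.12, "ty": -0.9, "tz": 0.04, "ax": 0.006, "ay": -0.002, "az": 0.016}, {"tx": -0.15, "ty": -0.9, "tz": 0.05, "ax": 0.007, "ay": -0.001, "az": 0.016}]
[{"tx": -0.17, "ty": -0.89, "tz": 0.05, "ax": 0.006, "ay": -0.002, "az": 0.016}, {"tx": -0.19, "ty": -0.89, "tz": 0.07, "ax": 0.006, "ay": -0.001, "az": 0.016}, {"tx": -0.21, "ty": -0.88, "tz": 0.08, "ax": 0.006, "ay": -0.002, "az": 0.015}, {"tx": -0.23, "ty": -0.88, "tz": 0.08, "ax": 0.006, "ay": -0.001, "az": 0.016}, {"tx": -0.26, "ty": -0.86, "tz": 0.1, "ax": 0.006, "ay": -0.001, "az": 0.016}]
[{"tx": -0.28, "ty": -0.87, "tz": 0.1, "ax": 0.006, "ay": -0.002, "az": 0.016}]
marks [7, 16, 31] end [ 543.7 -205.3  183.3] [-3.142  0.384  3.093]
```

Emit:
step_arm(
  moves=[
    {"tx": 0,"ty": 0,"tz": 0,"ax": 0,"ay": 0,"az": 0},
    {"tx": 0,"ty": 0,"tz": 0,"ax": 0,"ay": 0,"az": 0},
    {"tx": 0.03,"ty": 0,"tz": 0.09,"ax": 0,"ay": 0,"az": 0},
    {"tx": 0,"ty": 0,"tz": 0,"ax": 0,"ay": 0,"az": 0},
  ],
  gripper=0.5,
)

```text
clock: 28.7
eef_pos: [422.7, 315.7, 24.0]
tcp_rot: [3.141, 0.351, -2.472]
contact_force: [-3.7, -2.8, 13.9]
opening: 0.501
grasp_force: 7.3
```

Emit:
step_arm(
  moves=[
    {"tx": 0,"ty": 0,"tz": 0,"ax": 0,"ay": 0,"az": 0},
    {"tx": 0,"ty": 0,"tz": 0,"ax": 0,"ay": 0,"az": 0},
    {"tx": 0,"ty": 0,"tz": 0,"ax": 0,"ay": 0,"az": 0},
    {"tx": 0,"ty": 0,"tz": 0,"ax": 0,"ay": 0,"az": 0},
  ],
  gripper=0,
  newtons=20,
)

```text
clock: 29.2
eef_pos: [424.2, 316.8, 25.4]
tcp_rot: [3.141, 0.355, -2.472]
contact_force: [-4.9, -3.4, 26.5]
opening: 0.304
grasp_force: 30.5
```

Emit:
step_arm(
  moves=[
    {"tx": -0.05,"ty": 0,"tz": -0.14,"ax": 0,"ay": 0,"az": 0},
    {"tx": -0.15,"ty": 0,"tz": -0.4,"ax": 0,"ay": 0,"az": 0},
    {"tx": 0,"ty": 0,"tz": 0,"ax": 0,"ay": 0,"az": 0},
  ],
)

```text
clock: 29.58
eef_pos: [422.8, 315.8, 38.2]
tcp_rot: [3.141, 0.351, -2.472]
contact_force: [-0.7, -0.3, 0.3]
opening: 0.301
grasp_force: 19.6
```

Run:
```python
from h import *
p,q,s=pose();print(p,s["opening"],s["grasp_force"],s["contact_force"])
a,d,c=grab("wrist");P=pts(d,c)
T=q.inv().apply(P.reshape(-1,3)-p).reshape(P.shape)
col=(a[...,0].astype(int)-a[...,2]>50)&(d>0)&(abs(T[...,1])<16)&(abs(T[...,0])<40)&(T[...,2]<50)&(T[...,2]>-20)
Q=P[col];print(len(Q),(Q.mean(0)-p).round(1),(Q.min(0)-p).round(1),(Q.max(0)-p).round(1));psi=.67;u=np.array([np.cos(psi),np.sin(psi),0])
print("along u",((Q-p)@u).min(),((Q-p)@u).max(),"lateral",T[col][:,1].min(),T[col][:,1].max())
```

```text
[422.81407458 315.77703642  38.21229225] 0.3011288355139104 19.558060652925633 [-0.7372654  -0.29642977  0.33524854]
2858 [ 7.1  5.7 -7.1] [-16.4 -15.1 -23.5] [28.3 22.3  5.3]
along u -15.994930194302473 28.348692827298144 lateral -12.183113139296289 12.531756112016268
```

Run:
```python
from h import *
p,q,s=pose()
t=np.radians(20);t2=np.radians(22);psi=.67
w=ov(-52,0.6,183)
e=plan([(p+[0,0,122],-t,psi+np.pi,24),((440,120,175),-t,.35+np.pi,24),(w,-t2,Y+np.pi,24)],rmax=6)
tg=ov(65-6.2,.6,88)
plan([(tg+[0,0,40],-t2,Y+np.pi,18),(tg+[0,0,6],-t2,Y+np.pi,12)],start=e)
```

```text
[{"tx": -0.28, "ty": 0.0, "tz": -0.76, "ax": 0.0, "ay": 0.0, "az": 0.0}, {"tx": -0.28, "ty": 0.0, "tz": -0.77, "ax": 0.0, "ay": 0.0, "az": 0.0}, {"tx": -0.28, "ty": 0.0, "tz": -0.76, "ax": 0.0, "ay": 0.0, "az": 0.0}, {"tx": -0.28, "ty": 0.0, "tz": -0.77, "ax": 0.0, "ay": 0.0, "az": 0.0}, {"tx": -0.28, "ty": 0.0, "tz": -0.76, "ax": 0.0, "ay": 0.001, "az": 0.0}]
[{"tx": -0.27, "ty": 0.0, "tz": -0.76, "ax": 0.0, "ay": 0.0, "az": 0.0}, {"tx": 0.43, "ty": -0.73, "tz": -0.23, "ax": 0.008, "ay": 0.0, "az": 0.021}, {"tx": 0.4, "ty": -0.74, "tz": -0.22, "ax": 0.008, "ay": 0.0, "az": 0.022}, {"tx": 0.38, "ty": -0.77, "tz": -0.21, "ax": 0.007, "ay": 0.0, "az": 0.021}, {"tx": 0.35, "ty": -0.77, "tz": -0.2, "ax": 0.008, "ay": 0.0, "az": 0.021}]
[{"tx": 0.32, "ty": -0.79, "tz": -0.19, "ax": 0.008, "ay": 0.0, "az": 0.021}, {"tx": 0.3, "ty": -0.8, "tz": -0.18, "ax": 0.008, "ay": 0.0, "az": 0.022}, {"tx": 0.27, "ty": -0.82, "tz": -0.17, "ax": 0.007, "ay": 0.0, "az": 0.021}, {"tx": 0.25, "ty": -0.82, "tz": -0.16, "ax": 0.008, "ay": 0.0, "az": 0.021}, {"tx": 0.21, "ty": -0.84, "tz": -0.15, "ax": 0.008,
[... 1366 characters left out ...]
{"tx": -0.47, "ty": 0.0, "tz": 0.53, "ax": 0.0, "ay": 0.0, "az": 0.0}, {"tx": -0.47, "ty": 0.0, "tz": 0.53, "ax": 0.0, "ay": 0.0, "az": 0.0}, {"tx": -0.47, "ty": 0.0, "tz": 0.52, "ax": 0.0, "ay": 0.0, "az": 0.0}, {"tx": -0.47, "ty": 0.0, "tz": 0.53, "ax": 0.0, "ay": 0.0, "az": 0.0}]
[{"tx": -0.47, "ty": 0.0, "tz": 0.53, "ax": 0.0, "ay": 0.0, "az": 0.0}, {"tx": -0.47, "ty": 0.0, "tz": 0.53, "ax": 0.0, "ay": 0.0, "az": 0.0}, {"tx": 0.17, "ty": 0.0, "tz": 0.42, "ax": 0.0, "ay": 0.0, "az": 0.0}, {"tx": 0.17, "ty": 0.0, "tz": 0.42, "ax": 0.0, "ay": 0.0, "az": 0.0}, {"tx": 0.17, "ty": 0.0, "tz": 0.42, "ax": 0.0, "ay": 0.0, "az": 0.0}]
marks [7, 10] end [ 654.2 -210.6   94. ] [-3.141  0.384  3.094]
```

Emit:
step_arm(
  moves=[
    {"tx": -0.28,"ty": 0.0,"tz": -0.76,"ax": 0.0,"ay": 0.0,"az": 0.0},
    {"tx": -0.28,"ty": 0.0,"tz": -0.77,"ax": 0.0,"ay": 0.0,"az": 0.0},
    {"tx": -0.28,"ty": 0.0,"tz": -0.76,"ax": 0.0,"ay": 0.0,"az": 0.0},
    {"tx": -0.28,"ty": 0.0,"tz": -0.77,"ax": 0.0,"ay": 0.0,"az": 0.0},
    {"tx": -0.28,"ty": 0.0,"tz": -0.76,"ax": 0.0,"ay": 0.001,"az": 0.0},
  ],
)

```text
clock: 30.25
eef_pos: [422.3, 315.5, 139.5]
tcp_rot: [3.14, 0.347, -2.472]
contact_force: [-1.0, 0.1, 0.3]
opening: 0.301
grasp_force: 19.7
```

Emit:
step_arm(
  moves=[
    {"tx": -0.27,"ty": 0.0,"tz": -0.76,"ax": 0.0,"ay": 0.0,"az": 0.0},
    {"tx": 0.43,"ty": -0.73,"tz": -0.23,"ax": 0.008,"ay": 0.0,"az": 0.021},
    {"tx": 0.4,"ty": -0.74,"tz": -0.22,"ax": 0.008,"ay": 0.0,"az": 0.022},
    {"tx": 0.38,"ty": -0.77,"tz": -0.21,"ax": 0.007,"ay": 0.0,"az": 0.021},
    {"tx": 0.35,"ty": -0.77,"tz": -0.2,"ax": 0.008,"ay": 0.0,"az": 0.021},
  ],
)

```text
clock: 30.88
eef_pos: [429.3, 226.5, 165.2]
tcp_rot: [3.141, 0.346, -2.617]
contact_force: [-0.2, 0.9, -0.2]
opening: 0.303
grasp_force: 19.7
```

Emit:
step_arm(
  moves=[
    {"tx": 0.32,"ty": -0.79,"tz": -0.19,"ax": 0.008,"ay": 0.0,"az": 0.021},
    {"tx": 0.3,"ty": -0.8,"tz": -0.18,"ax": 0.008,"ay": 0.0,"az": 0.022},
    {"tx": 0.27,"ty": -0.82,"tz": -0.17,"ax": 0.007,"ay": 0.0,"az": 0.021},
    {"tx": 0.25,"ty": -0.82,"tz": -0.16,"ax": 0.008,"ay": 0.0,"az": 0.021},
    {"tx": 0.21,"ty": -0.84,"tz": -0.15,"ax": 0.008,"ay": 0.0,"az": 0.021},
  ],
)

```text
clock: 31.5
eef_pos: [438.9, 118.2, 173.6]
tcp_rot: [3.142, 0.346, -2.794]
contact_force: [0.7, -0.2, 1.0]
opening: 0.301
grasp_force: 19.7
```

Emit:
step_arm(
  moves=[
    {"tx": 0.03,"ty": -0.91,"tz": -0.03,"ax": 0.006,"ay": -0.001,"az": 0.016},
    {"tx": 0.01,"ty": -0.91,"tz": -0.03,"ax": 0.006,"ay": -0.002,"az": 0.016},
    {"tx": -0.02,"ty": -0.91,"tz": -0.01,"ax": 0.006,"ay": -0.001,"az": 0.015},
    {"tx": -0.04,"ty": -0.91,"tz": -0.01,"ax": 0.006,"ay": -0.002,"az": 0.016},
    {"tx": -0.06,"ty": -0.91,"tz": 0.0,"ax": 0.006,"ay": -0.001,"az": 0.016},
  ],
)

```text
clock: 32.12
eef_pos: [473.3, 9.9, 176.2]
tcp_rot: [-3.141, 0.357, -2.926]
contact_force: [0.5, -0.1, -0.1]
opening: 0.304
grasp_force: 19.7
```

Emit:
step_arm(
  moves=[
    {"tx": -0.08,"ty": -0.9,"tz": 0.01,"ax": 0.006,"ay": -0.002,"az": 0.016},
    {"tx": -0.11,"ty": -0.91,"tz": 0.02,"ax": 0.006,"ay": -0.001,"az": 0.016},
    {"tx": -0.13,"ty": -0.9,"tz": 0.03,"ax": 0.006,"ay": -0.002,"az": 0.015},
    {"tx": -0.15,"ty": -0.89,"tz": 0.03,"ax": 0.006,"ay": -0.001,"az": 0.016},
    {"tx": -0.17,"ty": -0.9,"tz": 0.05,"ax": 0.006,"ay": -0.002,"az": 0.016},
  ],
)

```text
clock: 32.75
eef_pos: [507.7, -98.2, 178.8]
tcp_rot: [-3.141, 0.37, -3.059]
contact_force: [-0.3, 0.3, 0.4]
opening: 0.301
grasp_force: 19.7
```

Emit:
step_arm(
  moves=[
    {"tx": -0.2,"ty": -0.88,"tz": 0.05,"ax": 0.007,"ay": -0.001,"az": 0.016},
    {"tx": -0.21,"ty": -0.89,"tz": 0.07,"ax": 0.006,"ay": -0.002,"az": 0.016},
    {"tx": -0.24,"ty": -0.87,"tz": 0.07,"ax": 0.006,"ay": -0.001,"az": 0.015},
    {"tx": -0.26,"ty": -0.87,"tz": 0.08,"ax": 0.006,"ay": -0.002,"az": 0.016},
    {"tx": -0.28,"ty": -0.86,"tz": 0.09,"ax": 0.006,"ay": -0.001,"az": 0.016},
  ],
)

```text
clock: 33.38
eef_pos: [543.6, -206.7, 182.8]
tcp_rot: [-3.141, 0.383, 3.091]
contact_force: [0.4, -1.1, 0.1]
opening: 0.302
grasp_force: 19.7
```

Emit:
step_arm(
  moves=[
    {"tx": 0,"ty": 0,"tz": 0,"ax": 0,"ay": 0,"az": 0},
  ],
)

```text
clock: 33.5
eef_pos: [544.1, -206.9, 183.1]
tcp_rot: [-3.141, 0.384, 3.091]
contact_force: [0.5, 0.7, -0.6]
opening: 0.306
grasp_force: 19.7
```

Run:
```python
from h import *
p,q,s=pose();print(p,s["tcp_rot"],s["opening"],s["qpos"])
a,d,c=grab("wrist");P=pts(d,c)
T=q.inv().apply(P.reshape(-1,3)-p).reshape(P.shape)
col=(a[...,0].astype(int)-a[...,2]>50)&(d>0)&(abs(T[...,1])<16)&(abs(T[...,0])<40)&(T[...,2]<50)&(T[...,2]>-20)
Q=P[col]-p;print(len(Q),(Q@ex).min(),(Q@ex).max(),Q.min(0)[2],Q.max(0)[2])
tg=ov(65-6.2,.6,88);t2=np.radians(22)
plan([(tg+[0,0,40],-t2,Y+np.pi,18),(tg+[0,0,6],-t2,Y+np.pi,12)])
```

```text
[ 544.06048091 -206.92440605  183.11713704] [-3.14064195  0.38392154  3.09149459] 0.30635421702093846 [-0.44410397  0.24019605  2.04517219  0.29312273  0.51737679 -2.19520908]
3442 -15.966123531105476 27.908827633893043 -25.595347145045537 5.679899717059186
[{"tx": -0.47, "ty": 0.01, "tz": 0.53, "ax": 0.0, "ay": 0.0, "az": 0.0}, {"tx": -0.47, "ty": 0.0, "tz": 0.53, "ax": 0.0, "ay": 0.0, "az": 0.0}, {"tx": -0.47, "ty": 0.01, "tz": 0.52, "ax": 0.0, "ay": 0.0, "az": 0.0}, {"tx": -0.47, "ty": 0.0, "tz": 0.53, "ax": 0.0, "ay": 0.0, "az": 0.0}, {"tx": -0.47, "ty": 0.01, "tz": 0.53, "ax": 0.0, "ay": 0.0, "az": -0.001}]
[{"tx": -0.47, "ty": 0.0, "tz": 0.53, "ax": 0.0, "ay": -0.001, "az": 0.0}, {"tx": -0.47, "ty": 0.01, "tz": 0.52, "ax": -0.001, "ay": 0.0, "az": 0.0}, {"tx": 0.17, "ty": 0.0, "tz": 0.42, "ax": 0.0, "ay": 0.0, "az": 0.0}, {"tx": 0.17, "ty": 0.0, "tz": 0.42, "ax": 0.0, "ay": 0.0, "az": 0.0}, {"tx": 0.17, "ty": -0.01, "tz": 0.42, "ax": 0.0, "ay": 0.0, "az": 0.0}]
marks [7, 10] end [ 654.2 -210.6   94.1] [3.141 0.385 3.094]
```

Emit:
step_arm(
  moves=[
    {"tx": -0.47,"ty": 0.01,"tz": 0.53,"ax": 0.0,"ay": 0.0,"az": 0.0},
    {"tx": -0.47,"ty": 0.0,"tz": 0.53,"ax": 0.0,"ay": 0.0,"az": 0.0},
    {"tx": -0.47,"ty": 0.01,"tz": 0.52,"ax": 0.0,"ay": 0.0,"az": 0.0},
    {"tx": -0.47,"ty": 0.0,"tz": 0.53,"ax": 0.0,"ay": 0.0,"az": 0.0},
    {"tx": -0.47,"ty": 0.01,"tz": 0.53,"ax": 0.0,"ay": 0.0,"az": 0},
  ],
)

```text
clock: 34.17
eef_pos: [623.7, -208.1, 143.0]
tcp_rot: [-3.141, 0.383, 3.094]
contact_force: [-0.2, 0.9, 0.3]
opening: 0.302
grasp_force: 19.7
```

Emit:
step_arm(
  moves=[
    {"tx": -0.47,"ty": 0.0,"tz": 0.53,"ax": 0.0,"ay": 0,"az": 0.0},
    {"tx": -0.47,"ty": 0.01,"tz": 0.52,"ax": 0,"ay": 0.0,"az": 0.0},
    {"tx": 0.17,"ty": 0.0,"tz": 0.42,"ax": 0.0,"ay": 0.0,"az": 0.0},
    {"tx": 0.17,"ty": 0.0,"tz": 0.42,"ax": 0.0,"ay": 0.0,"az": 0.0},
    {"tx": 0.17,"ty": 0,"tz": 0.42,"ax": 0.0,"ay": 0.0,"az": 0.0},
  ],
)

```text
clock: 34.8
eef_pos: [653.4, -209.6, 93.3]
tcp_rot: [-3.141, 0.383, 3.093]
contact_force: [-0.3, -0.4, 0.5]
opening: 0.306
grasp_force: 19.7
```

Emit:
step_arm(
  moves=[
    {"tx": 0,"ty": 0,"tz": 0,"ax": 0,"ay": 0,"az": 0},
    {"tx": 0,"ty": 0,"tz": 0,"ax": 0,"ay": 0,"az": 0},
  ],
)

```text
clock: 35.05
eef_pos: [654.1, -209.7, 94.5]
tcp_rot: [-3.141, 0.384, 3.093]
contact_force: [1.0, -0.6, 0.1]
opening: 0.3
grasp_force: 19.7
```

Emit:
step_arm(
  moves=[
    {"tx": 0.05,"ty": -0.03,"tz": 0.12,"ax": 0,"ay": 0,"az": 0},
    {"tx": 0.05,"ty": 0,"tz": 0.12,"ax": 0,"ay": 0,"az": 0},
    {"tx": 0,"ty": 0,"tz": 0,"ax": 0,"ay": 0,"az": 0},
  ],
)

```text
clock: 35.42
eef_pos: [653.8, -210.3, 87.5]
tcp_rot: [-3.141, 0.383, 3.093]
contact_force: [0.8, 0.9, -0.8]
opening: 0.304
grasp_force: 19.7
```

Emit:
step_arm(
  moves=[
    {"tx": 0.01,"ty": 0,"tz": 0.03,"ax": 0,"ay": 0,"az": 0},
    {"tx": 0,"ty": 0,"tz": 0,"ax": 0,"ay": 0,"az": 0},
  ],
)

```text
clock: 35.67
eef_pos: [654.1, -210.4, 87.0]
tcp_rot: [-3.141, 0.383, 3.093]
contact_force: [0.3, -0.6, -0.6]
opening: 0.302
grasp_force: 19.7
```

Release and retreat as before, then check.

Emit:
step_arm(
  moves=[
    {"tx": 0,"ty": 0,"tz": 0,"ax": 0,"ay": 0,"az": 0},
    {"tx": 0,"ty": 0,"tz": 0,"ax": 0,"ay": 0,"az": 0},
    {"tx": 0,"ty": 0,"tz": 0,"ax": 0,"ay": 0,"az": 0},
    {"tx": 0,"ty": 0,"tz": -0.3,"ax": 0,"ay": 0,"az": 0},
    {"tx": 0,"ty": 0,"tz": -0.6,"ax": 0,"ay": 0,"az": 0},
  ],
  gripper=0.5,
)

```text
clock: 36.3
eef_pos: [645.2, -209.6, 107.9]
tcp_rot: [3.141, 0.382, 3.093]
contact_force: [-0.1, 0.5, -0.2]
opening: 0.501
grasp_force: 0.0
```

Emit:
step_arm(
  moves=[
    {"tx": 0.2,"ty": 0,"tz": -0.8,"ax": 0,"ay": 0,"az": 0},
    {"tx": 0.5,"ty": 0,"tz": -0.8,"ax": 0,"ay": 0,"az": 0},
    {"tx": 0.7,"ty": 0,"tz": -0.6,"ax": 0,"ay": 0,"az": 0},
    {"tx": 0.8,"ty": 0,"tz": -0.5,"ax": 0,"ay": 0,"az": 0},
    {"tx": 0.9,"ty": 0,"tz": -0.3,"ax": 0,"ay": 0,"az": 0},
  ],
)

```text
clock: 36.92
eef_pos: [545.5, -205.0, 150.2]
tcp_rot: [-3.14, 0.386, 3.094]
contact_force: [0.1, 0.6, 0.3]
opening: 0.498
grasp_force: 0.0
```

Run:
```python
from h import *
p,q,s=pose();print(p,s["tcp_rot"],s["qpos"])
a,d,c=grab("wrist");P=pts(d,c);np.savez("w7.npz",a=a,P=P,d=d);save("pics/i.png",a)
O=np.stack([(P-H)@ex,(P-H)@ey,P[...,2]],-1)
for y0 in(-64,0,64):
    m=(d>0)&(O[...,2]>70)&(O[...,2]<105)&(abs(O[...,0]-65)<40)&(abs(O[...,1]-y0)<25);print(y0,m.sum(),O[m].min(0).round(1),O[m].max(0).round(1))
t,dt,ct=grab("top");Pt=pts(dt,ct)
O=np.stack([(Pt-H)@ex,(Pt-H)@ey,Pt[...,2]],-1)
m=(abs(O[...,1])<120)&(O[...,0]>-145)&(O[...,0]<-10);print("door z",np.median(O[m][:,2]))
g=arc(2.06);print("grip tcp",g)
plan([((430,-200,190),-.1,2.7,26),((413.5,-200.3,150),0,1.9,26)],rmax=10)
```

```text
[ 545.50239934 -204.9835665   150.21953277] [-3.14032001  0.38553183  3.0940568 ] [-0.43984802  0.29451207  2.06869562  0.34023251  0.44152305 -2.24658505]
-64 34 [ 45.2 -71.   70.3] [ 49.3 -66.9  80.9]
0 974 [ 42.4 -11.3  70. ] [86.4 13.7 91. ]
64 46 [47.3 71.5 70.2] [50.7 76.6 79.7]
door z 67.43926002158958
grip tcp [ 415.67533102 -202.16466348   45.6834394 ]
[{"tx": 0.72, "ty": -0.01, "tz": -0.64, "ax": 0.012, "ay": 0.035, "az": 0.049}, {"tx": 0.76, "ty": -0.08, "tz": -0.61, "ax": 0.012, "ay": 0.036, "az": 0.048}, {"tx": 0.77, "ty": -0.14, "tz": -0.55, "ax": 0.012, "ay": 0.035, "az": 0.049}, {"tx": 0.79, "ty": -0.22, "tz": -0.51, "ax": 0.012, "ay": 0.036, "az": 0.049}, {"tx": 0.81, "ty": -0.29, "tz": -0.46, "ax": 0.012, "ay": 0.035, "az": 0.049}]
[{"tx": 0.15, "ty": -0.06, "tz": 0.31, "ax": 0.005, "ay": 0.012, "az": 0.102}, {"tx": 0.13, "ty": -0.08, "tz": 0.3, "ax": 0.005, "ay": 0.012, "az": 0.101}, {"tx": 0.12, "ty": -0.09, "tz": 0.32, "ax": 0.006, "ay": 0.012, "az": 0.102}, {"tx": 0.09, "ty": -0.11, "tz": 0.31, "ax": 0.005, "ay": 0.012, "az": 0.102}, {"tx": 0.06, "ty": -0.12, "tz": 0.32, "ax": 0.005, "ay": 0.013, "az": 0.102}]
marks [5, 10] end [ 413.5 -200.4  150. ] [-3.142e+00 -1.000e-03  1.899e+00]
```

View pics/i.png

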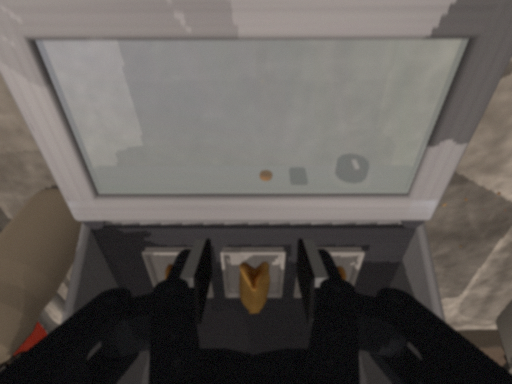

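Run:
```python
from h import *
e=plan([((440,-201.5,165),-.2,Y+np.pi,28),((415,-200.5,115),0,Y+np.pi,22),((415,-200.5,44.5),0,Y+np.pi,18)],rmax=8)
def arc2(f): return ov(181*np.sin(.3795-f),-.5,60+181*np.cos(.3795-f)+4.5)
print()
plan([(arc2(f),0,Y+np.pi) for f in list(np.linspace(2.06,.2,18)[1:])+[.1,.04,0,-.02]],start=(arc2(2.06),RT(0,Y+np.pi)))
```

```text
[{"tx": 0.9, "ty": -0.02, "tz": -0.53, "ax": 0.0, "ay": 0.029, "az": 0.0}, {"tx": 0.93, "ty": -0.02, "tz": -0.5, "ax": 0.0, "ay": 0.029, "az": 0.0}, {"tx": 0.95, "ty": -0.02, "tz": -0.45, "ax": 0.0, "ay": 0.029, "az": 0.0}, {"tx": 0.96, "ty": -0.02, "tz": -0.41, "ax": 0.0, "ay": 0.029, "az": 0.0}, {"tx": 0.46, "ty": 0.0, "tz": 0.59, "ax": 0.0, "ay": 0.043, "az": 0.0}]
[{"tx": 0.42, "ty": -0.01, "tz": 0.62, "ax": 0.0, "ay": 0.042, "az": 0.0}, {"tx": 0.38, "ty": 0.0, "tz": 0.64, "ax": 0.0, "ay": 0.043, "az": 0.0}, {"tx": 0.0, "ty": 0.0, "tz": 0.71, "ax": 0.0, "ay": 0.0, "az": 0.0}, {"tx": 0.0, "ty": 0.0, "tz": 0.7, "ax": 0.0, "ay": 0.0, "az": 0.0}, {"tx": 0.0, "ty": 0.0, "tz": 0.71, "ax": 0.0, "ay": 0.0, "az": 0.0}]
[{"tx": 0.0, "ty": 0.0, "tz": 0.7, "ax": 0.0, "ay": 0.0, "az": 0.0}]
marks [4, 7, 11] end [ 414.9 -200.4   44.5] [ 3.141e+00 -1.000e-03  3.093e+00]

[{"tx": 0.04, "ty": 0.0, "tz": -0.79, "ax": 0.0, "ay": 0.0, "az": 0.0}, {"tx": -0.04, "ty": 0.0, "tz": -0.79, "ax": 0.0, "ay": 0.0, "az": 0.0}, {"tx": -0.13, "ty": 0.0, "tz": -0.78, "ax": 0.0, "ay": 0.0, "az": 0.0}, {"tx": -0.2
[... 705 characters left out ...]
, {"tx": -0.77, "ty": 0.0, "tz": -0.16, "ax": 0.0, "ay": 0.0, "az": 0.0}, {"tx": -0.79, "ty": 0.0, "tz": -0.08, "ax": 0.0, "ay": 0.0, "az": 0.0}]
[{"tx": -0.79, "ty": 0.0, "tz": 0.02, "ax": 0.0, "ay": 0.0, "az": 0.0}, {"tx": -0.79, "ty": 0.0, "tz": 0.09, "ax": 0.0, "ay": 0.0, "az": 0.0}, {"tx": -0.7, "ty": 0.0, "tz": 0.17, "ax": 0.0, "ay": 0.0, "az": 0.0}, {"tx": -0.42, "ty": 0.0, "tz": 0.13, "ax": 0.0, "ay": 0.0, "az": 0.0}, {"tx": -0.27, "ty": 0.0, "tz": 0.1, "ax": 0.0, "ay": 0.0, "az": 0.0}]
[{"tx": -0.13, "ty": 0.0, "tz": 0.06, "ax": 0.0, "ay": 0.0, "az": 0.0}]
marks [1, 2, 3, 4, 5, 6, 7, 8, 9, 10, 11, 12, 13, 14, 15, 16, 17, 18, 19, 20, 21] end [ 665.7 -212.2  231.2] [3.142 0.    3.094]
```

Emit:
step_arm(
  moves=[
    {"tx": 0.9,"ty": -0.02,"tz": -0.53,"ax": 0.0,"ay": 0.029,"az": 0.0},
    {"tx": 0.93,"ty": -0.02,"tz": -0.5,"ax": 0.0,"ay": 0.029,"az": 0.0},
    {"tx": 0.95,"ty": -0.02,"tz": -0.45,"ax": 0.0,"ay": 0.029,"az": 0.0},
    {"tx": 0.96,"ty": -0.02,"tz": -0.41,"ax": 0.0,"ay": 0.029,"az": 0.0},
    {"tx": 0.46,"ty": 0.0,"tz": 0.59,"ax": 0.0,"ay": 0.043,"az": 0.0},
  ],
  gripper=0.75,
)

```text
clock: 37.65
eef_pos: [434.1, -202.3, 149.6]
tcp_rot: [-3.139, 0.135, 3.093]
contact_force: [0.2, 0.2, 0.4]
opening: 0.754
grasp_force: 0.0
```

Emit:
step_arm(
  moves=[
    {"tx": 0.42,"ty": -0.01,"tz": 0.62,"ax": 0.0,"ay": 0.042,"az": 0.0},
    {"tx": 0.38,"ty": 0.0,"tz": 0.64,"ax": 0.0,"ay": 0.043,"az": 0.0},
    {"tx": 0,"ty": 0,"tz": 0,"ax": 0,"ay": 0,"az": 0},
    {"tx": 0,"ty": 0,"tz": 0,"ax": 0,"ay": 0,"az": 0},
  ],
)

```text
clock: 38.15
eef_pos: [418.0, -201.3, 115.0]
tcp_rot: [-3.141, 0.002, 3.093]
contact_force: [-0.1, -0.2, -0.6]
opening: 0.749
grasp_force: 0.0
```

Run:
```python
from h import *
p,q,s=pose();print(p,s["tcp_rot"],s["opening"])
a,d,c=grab("wrist");P=pts(d,c)
m=(d>0)&(P[...,2]>42)&(P[...,2]<56)&(abs(P[...,0]-415)<20)&(abs(P[...,1]+200)<25);print(m.sum(),P[m].min(0),P[m].max(0),P[m].mean(0)) if m.any() else 0
plan([((415,-200.5,44.5),0,Y+np.pi,18)])
```

```text
[ 417.9609641  -201.28287219  114.97528664] [-3.14066140e+00  2.21934702e-03  3.09340828e+00] 0.7485852338632121
1633 [ 407.75193494 -217.50197722   42.03992573] [ 434.97526814 -181.36040786   51.09069107] [ 417.152159   -199.52222575   47.0796567 ]
[{"tx": 0.03, "ty": 0.01, "tz": 0.71, "ax": 0.0, "ay": 0.0, "az": 0.0}, {"tx": 0.03, "ty": 0.01, "tz": 0.7, "ax": 0.0, "ay": 0.001, "az": 0.0}, {"tx": 0.03, "ty": 0.0, "tz": 0.71, "ax": -0.001, "ay": 0.0, "az": 0.0}, {"tx": 0.03, "ty": 0.01, "tz": 0.7, "ax": 0.0, "ay": 0.0, "az": 0.0}]
marks [4] end [ 415.  -200.5   44.6] [3.141e+00 1.000e-03 3.093e+00]
```

Emit:
step_arm(
  moves=[
    {"tx": 0.02,"ty": 0.01,"tz": 0.71,"ax": 0,"ay": 0,"az": 0},
    {"tx": 0.02,"ty": 0.01,"tz": 0.7,"ax": 0,"ay": 0,"az": 0},
    {"tx": 0.02,"ty": 0.01,"tz": 0.71,"ax": 0,"ay": 0,"az": 0},
    {"tx": 0.02,"ty": 0.01,"tz": 0.7,"ax": 0,"ay": 0,"az": 0},
    {"tx": 0,"ty": 0,"tz": 0,"ax": 0,"ay": 0,"az": 0},
  ],
)

```text
clock: 38.83
eef_pos: [414.9, -200.0, 43.7]
tcp_rot: [-3.141, -0.0, 3.093]
contact_force: [0.0, 0.4, 0.3]
opening: 0.75
grasp_force: 0.0
```

Emit:
step_arm(
  moves=[
    {"tx": 0,"ty": 0,"tz": 0,"ax": 0,"ay": 0,"az": 0},
    {"tx": 0,"ty": 0,"tz": 0,"ax": 0,"ay": 0,"az": 0},
    {"tx": 0,"ty": 0,"tz": 0,"ax": 0,"ay": 0,"az": 0},
    {"tx": 0,"ty": 0,"tz": 0,"ax": 0,"ay": 0,"az": 0},
    {"tx": 0,"ty": 0,"tz": 0,"ax": 0,"ay": 0,"az": 0},
  ],
  gripper=0,
  newtons=45,
)

```text
clock: 39.45
eef_pos: [415.8, -200.4, 44.9]
tcp_rot: [-3.14, 0.002, 3.093]
contact_force: [-0.6, -0.8, 5.9]
opening: 0.412
grasp_force: 44.2
```

Gripped the bar; raise the door along the arc.

Emit:
step_arm(
  moves=[
    {"tx": 0.04,"ty": 0.0,"tz": -0.79,"ax": 0.0,"ay": 0.0,"az": 0.0},
    {"tx": -0.04,"ty": 0.0,"tz": -0.79,"ax": 0.0,"ay": 0.0,"az": 0.0},
    {"tx": -0.13,"ty": 0.0,"tz": -0.78,"ax": 0.0,"ay": 0.0,"az": 0.0},
    {"tx": -0.21,"ty": 0.0,"tz": -0.76,"ax": 0.0,"ay": 0.0,"az": 0.0},
    {"tx": -0.3,"ty": 0.0,"tz": -0.74,"ax": 0.0,"ay": 0.0,"az": 0.0},
  ],
)

```text
clock: 40.08
eef_pos: [431.3, -201.1, 141.3]
tcp_rot: [-3.14, 0.001, 3.094]
contact_force: [5.3, -2.4, -7.4]
opening: 0.414
grasp_force: 45.6
```

Emit:
step_arm(
  moves=[
    {"tx": -0.37,"ty": 0.0,"tz": -0.7,"ax": 0.0,"ay": 0.0,"az": 0.0},
    {"tx": -0.45,"ty": 0.0,"tz": -0.65,"ax": 0.0,"ay": 0.0,"az": 0.0},
    {"tx": -0.52,"ty": 0.0,"tz": -0.6,"ax": 0.0,"ay": 0.0,"az": 0.0},
    {"tx": -0.58,"ty": 0.0,"tz": -0.54,"ax": 0.0,"ay": 0.0,"az": 0.0},
    {"tx": -0.63,"ty": 0.0,"tz": -0.47,"ax": 0.0,"ay": 0.0,"az": 0.0},
  ],
)

```text
clock: 40.7
eef_pos: [493.6, -203.9, 214.8]
tcp_rot: [-3.141, -0.003, 3.094]
contact_force: [-2.2, -3.2, -5.7]
opening: 0.412
grasp_force: 45.8
```

Emit:
step_arm(
  moves=[
    {"tx": -0.68,"ty": 0.0,"tz": -0.4,"ax": 0.0,"ay": 0.0,"az": 0.0},
    {"tx": -0.72,"ty": 0.0,"tz": -0.33,"ax": 0.0,"ay": 0.0,"az": 0.0},
    {"tx": -0.76,"ty": 0.0,"tz": -0.24,"ax": 0.0,"ay": 0.0,"az": 0.0},
    {"tx": -0.77,"ty": 0.0,"tz": -0.16,"ax": 0.0,"ay": 0.0,"az": 0.0},
    {"tx": -0.79,"ty": 0.0,"tz": -0.08,"ax": 0.0,"ay": 0.0,"az": 0.0},
  ],
)

```text
clock: 41.32
eef_pos: [587.4, -208.1, 245.8]
tcp_rot: [-3.141, -0.001, 3.093]
contact_force: [-4.0, -0.4, 2.0]
opening: 0.409
grasp_force: 45.9
```

Run:
```python
from h import *
p,q,s=pose();print(p,s["opening"],s["contact_force"])
def arc2(f): return ov(181*np.sin(.3795-f),-.5,60+181*np.cos(.3795-f)+4.5)
print(arc2(.42),arc2(0))
```

```text
[ 587.40226788 -208.13359166  245.8039382 ] 0.4088275823087762 [-4.0046369  -0.41065561  2.03985671]
[ 588.15595383 -208.44779136  245.35157766] [ 662.45133193 -212.01671086  232.62184633]
```

Emit:
step_arm(
  moves=[
    {"tx": -0.79,"ty": 0.0,"tz": 0.02,"ax": 0.0,"ay": 0.0,"az": 0.0},
    {"tx": -0.79,"ty": 0.0,"tz": 0.09,"ax": 0.0,"ay": 0.0,"az": 0.0},
    {"tx": -0.7,"ty": 0.0,"tz": 0.17,"ax": 0.0,"ay": 0.0,"az": 0.0},
    {"tx": -0.42,"ty": 0.0,"tz": 0.13,"ax": 0.0,"ay": 0.0,"az": 0.0},
    {"tx": -0.27,"ty": 0.0,"tz": 0.1,"ax": 0.0,"ay": 0.0,"az": 0.0},
  ],
)

```text
clock: 41.95
eef_pos: [663.0, -211.6, 233.5]
tcp_rot: [-3.141, 0.002, 3.094]
contact_force: [0.4, 2.3, 8.3]
opening: 0.41
grasp_force: 48.6
```

Emit:
step_arm(
  moves=[
    {"tx": -0.13,"ty": 0.0,"tz": 0.06,"ax": 0.0,"ay": 0.0,"az": 0.0},
    {"tx": 0,"ty": 0,"tz": 0,"ax": 0,"ay": 0,"az": 0},
    {"tx": 0,"ty": 0,"tz": 0,"ax": 0,"ay": 0,"az": 0},
  ],
)

```text
clock: 42.32
eef_pos: [666.3, -211.7, 232.2]
tcp_rot: [-3.141, 0.003, 3.094]
contact_force: [2.1, 1.0, 5.5]
opening: 0.411
grasp_force: 48.7
```

Emit:
step_arm(
  moves=[
    {"tx": -0.1,"ty": 0,"tz": 0.04,"ax": 0,"ay": 0,"az": 0},
    {"tx": -0.1,"ty": 0,"tz": 0.04,"ax": 0,"ay": 0,"az": 0},
    {"tx": 0,"ty": 0,"tz": 0,"ax": 0,"ay": 0,"az": 0},
  ],
)

```text
clock: 42.7
eef_pos: [671.2, -212.0, 230.2]
tcp_rot: [-3.141, 0.003, 3.094]
contact_force: [2.6, 1.8, 5.8]
opening: 0.412
grasp_force: 49.0
```

Run:
```python
from h import *
p,q,s=pose();print(p,s["contact_force"])
s0=np.load("s0.npz")["P1"]
t,dt,ct=grab("top");Pt=pts(dt,ct)
for nm,P in(("start",s0),("now",Pt)):
    O=np.stack([(P-H)@ex,(P-H)@ey,P[...,2]],-1)
    for y0 in(-100,100,-70,70):
        m=(abs(O[...,1]-y0)<25)&(O[...,0]>20)&(O[...,0]<55)&(O[...,2]>85)&(O[...,2]<190);o=O[m]
        print(nm,y0,m.sum(),np.polyfit(o[:,0],o[:,2],1).round(2) if m.sum()>5 else "", np.median(o[:,2]-1.88*o[:,0]).round(1))
```

```text
[ 671.18257999 -211.9569636   230.1855104 ] [2.6129477  1.77731205 5.83748336]
start -100 199 [ 1.86 66.69] 66.0
start 100 187 [ 2.   62.39] 66.2
start -70 192 [ 1.92 61.56] 63.1
start 70 192 [ 1.94 61.03] 63.0
now -100 117 [ 1.92 61.07] 62.8
now 100 188 [ 1.94 64.26] 65.5
now -70 189 [ 1.91 61.47] 63.0
now 70 189 [ 1.9  62.32] 63.2
```

Emit:
step_arm(
  moves=[
    {"tx": 0,"ty": 0,"tz": 0,"ax": 0,"ay": 0,"az": 0},
    {"tx": 0,"ty": 0,"tz": 0,"ax": 0,"ay": 0,"az": 0},
    {"tx": 0,"ty": 0,"tz": 0,"ax": 0,"ay": 0,"az": 0},
    {"tx": 0,"ty": 0,"tz": -0.4,"ax": 0,"ay": 0,"az": 0},
    {"tx": 0,"ty": 0,"tz": -0.8,"ax": 0,"ay": 0,"az": 0},
  ],
  gripper=0.85,
)

```text
clock: 43.38
eef_pos: [669.8, -212.2, 258.7]
tcp_rot: [-3.141, -0.001, 3.093]
contact_force: [1.0, 0.1, -0.9]
opening: 0.851
grasp_force: 0.0
```

Emit:
step_arm(
  moves=[
    {"tx": 0,"ty": 0,"tz": -1,"ax": 0,"ay": 0,"az": 0},
    {"tx": 0,"ty": 0,"tz": -1,"ax": 0,"ay": 0,"az": 0},
    {"tx": 0.6,"ty": 0,"tz": -1,"ax": 0,"ay": 0,"az": 0},
    {"tx": 0.9,"ty": 0,"tz": -0.6,"ax": 0,"ay": 0,"az": 0},
    {"tx": 0.9,"ty": 0,"tz": 0,"ax": 0,"ay": 0,"az": 0},
  ],
)

```text
clock: 44.0
eef_pos: [610.4, -209.6, 351.8]
tcp_rot: [-3.14, 0.004, 3.093]
contact_force: [-0.4, -0.5, -0.5]
opening: 0.846
grasp_force: 0.0
```

Emit:
step_arm(
  moves=[
    {"tx": 0.9,"ty": 0,"tz": 0,"ax": 0,"ay": 0,"az": 0},
    {"tx": 0.9,"ty": 0,"tz": 0,"ax": 0,"ay": 0,"az": 0},
    {"tx": 0.9,"ty": 0,"tz": 0,"ax": 0,"ay": 0,"az": 0},
    {"tx": 0,"ty": 0,"tz": 0,"ax": 0,"ay": 0,"az": 0},
    {"tx": 0,"ty": 0,"tz": 0,"ax": 0,"ay": 0,"az": 0},
  ],
)

```text
clock: 44.62
eef_pos: [543.6, -206.3, 349.5]
tcp_rot: [-3.141, 0.002, 3.093]
contact_force: [0.1, -0.4, 0.5]
opening: 0.848
grasp_force: 0.0
```

Run:
```python
from h import *
p,q,s=pose();print(p,s["contact_force"])
s0=np.load("s0.npz")["P1"]
t,dt,ct=grab("top");Pt=pts(dt,ct)
for nm,P in(("start",s0),("now",Pt)):
    O=np.stack([(P-H)@ex,(P-H)@ey,P[...,2]],-1)
    for y0 in(-70,70):
        m=(abs(O[...,1]-y0)<25)&(O[...,0]>20)&(O[...,0]<55)&(O[...,2]>85)&(O[...,2]<190);o=O[m]
        print(nm,y0,m.sum(), np.median(o[:,2]-1.88*o[:,0]).round(1) if m.any() else "")
    g=(O[...,2]>215)&(O[...,2]<246)&(abs(O[...,0]-67)<16)&(abs(O[...,1])<25);print("grip",O[g].mean(0) if g.any() else "occl")
w,d,c=grab("wrist");P=pts(d,c);O=np.stack([(P-H)@ex,(P-H)@ey,P[...,2]],-1)
g=(d>0)&(O[...,2]>212)&(O[...,2]<246)&(abs(O[...,0]-67)<25)&(abs(O[...,1])<30);print("wrist grip",g.sum(),O[g].min(0) if g.any() else "",O[g].max(0) if g.any() else "")
```

```text
[ 543.60615248 -206.25504999  349.50660407] [ 0.08825688 -0.43595714  0.53725253]
start -70 192 63.1
start 70 192 63.0
grip [ 66.92010688  -1.4858867  235.73250585]
now -70 0 
now 70 188 64.3
grip [ 67.10768979  -1.62657071 235.45320515]
wrist grip 1007 [ 55.64166276 -16.97362352 212.01711939] [ 76.56156521  18.87940692 239.66959832]
```

```bash
python3 -c "
from rig import workorder
print(workorder.sign_off())"
```

```text
the job is handed in; nothing more can be done
None
```

Both cookies stand upright in the two empty tins, the door is shut again with its grip back where it started (within 1 mm on the top camera), and the job is handed in at about 45 s; no pass or fail verdict came back.

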